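# Putting dried chromatography plates away in the desiccator

## Task

Put all the glass plates from the aluminium drying rack away in the desiccator: unscrew its captive hand screw until the half-moon dog is clear of the cover's ear, lift the cover off and stand it the right way up on the bench beside it. Draw each plate straight up out of the rack by its top edge and, keeping it upright, lower it gently to the bottom of any free slot of the desiccator. Then set the cover back on its ledge with the ear at the screw, screw the hand screw fully home over the ear, and leave the rack standing and everything else on the bench undisturbed.

Things in the scene. Friction and masses are not known exactly. Their poses are not given: they have to be found in the camera images.
- desiccator: Fixed grey desiccator base on a 240 x 92 mm foot. Origin: on the bench under the middle of the box; z up, x along the box, away from the screw, whose pillar is at x = -135 mm. Box 170 mm (x) by 84 mm (y). The cover sits on the flat ledge at z = 62 mm; inside it a lip (158 x 72 mm outside, tapered) rises to 72 mm. Slots for four plates inside, along x.
- slot_0 (a point): Floor centre of desiccator slot 0, at x = -60 mm, z = 10 mm in the desiccator's frame, axes parallel to it. The slot is formed by two white toothed rails: 11 mm wide (x), 54 mm long (y) at the bottom of the grooves; teeth only at |y| over 20 mm; rails end 58 mm above the point, the top 10 mm flared by 4 mm (x) and 3 mm (y).
- slot_1 (a point): Floor centre of desiccator slot 1, at x = -20 mm, z = 10 mm in the desiccator's frame, axes parallel to it. The slot is formed by two white toothed rails: 11 mm wide (x), 54 mm long (y) at the bottom of the grooves; teeth only at |y| over 20 mm; rails end 58 mm above the point, the top 10 mm flared by 4 mm (x) and 3 mm (y).
- slot_2 (a point): Floor centre of desiccator slot 2, at x = 20 mm, z = 10 mm in the desiccator's frame, axes parallel to it. The slot is formed by two white toothed rails: 11 mm wide (x), 54 mm long (y) at the bottom of the grooves; teeth only at |y| over 20 mm; rails end 58 mm above the point, the top 10 mm flared by 4 mm (x) and 3 mm (y).
- slot_3 (a point): Floor centre of desiccator slot 3, at x = 60 mm, z = 10 mm in the desiccator's frame, axes parallel to it. The slot is formed by two white toothed rails: 11 mm wide (x), 54 mm long (y) at the bottom of the grooves; teeth only at |y| over 20 mm; rails end 58 mm above the point, the top 10 mm flared by 4 mm (x) and 3 mm (y).
- screw (a joint): Captive hand screw, rad. 0: home, its half-moon dog (steel half disc, radius 34 mm, 6 mm thick) lies over the cover's ear, 1 mm above it. Grows as it is undone (anticlockwise from above), stop at 3.1; rises 1 mm per rad. The dog is clear of the ear from about 2.3 on. It stays where it is left; turning takes about 0.06 N m.
- screw_cap (a point): On the screw's vertical axis, in the black ribbed cap, a cylinder of 36 mm diameter and 36 mm height; the point lies 14 mm below the cap's top and 22 mm above its bottom (the top of the dog), at about z = 99 mm with the screw home. The seated cover's end wall, 120 mm high, stands 50 mm from the axis.
- cover: Loose clear plastic cover, open below, 170 mm (x) by 84 mm (y), 58 mm high, walls 4 mm, 0.35 kg. Origin: centre of its lower rim; x away from its ear. Seated, its frame is parallel to the desiccator's and its origin is at x = y = 0, z = 62 mm there; it then clears the lip by 2 mm each side. The bench has room for it with its origin at x = 0.575, y = 0.03 m of the world and its x axis turned 0.62 rad from the world's x.
- cover_handle (a point): Centre of the cover's black bar handle: a round bar 12 mm thick, 68 mm long along the cover's x, its centre line 90 mm above the lower rim and 32 mm above the cover's top.
- cover_ear (a point): Middle of the upper face of the cover's aluminium ear, a lug 36 mm wide (y), 8 mm thick, that sticks out 30 mm from the cover's -x end, level with the lower rim; the point is at x = -100 mm in the cover's frame. The screw's dog bears on it.
- rack: Loose aluminium drying rack, 165 mm (x) by 74 mm (y), 68 mm high, 1 kg. Origin: centre of its underside; x along the row of slots. Four upright slots at x = -60, -20, 20, 60 mm, of the same form as the desiccator's: floor at z = 10 mm, rails' tops at z = 68 mm.
- plate_0: Glass plate with a white layer on its +x face, 50 mm wide (y), 100 mm tall (z), 8 mm thick (x), 0.11 kg; alike but for their place. Origin: middle of its lower edge. It starts upright in a slot of the rack, its upper 42 mm above the rails. It may be absent.
- plate_1: Glass plate with a white layer on its +x face, 50 mm wide (y), 100 mm tall (z), 8 mm thick (x), 0.11 kg; alike but for their place. Origin: middle of its lower edge. It starts upright in a slot of the rack, its upper 42 mm above the rails. It may be absent.
- plate_2: Glass plate with a white layer on its +x face, 50 mm wide (y), 100 mm tall (z), 8 mm thick (x), 0.11 kg; alike but for their place. Origin: middle of its lower edge. It starts upright in a slot of the rack, its upper 42 mm above the rails. It may be absent.
- plate_3: Glass plate with a white layer on its +x face, 50 mm wide (y), 100 mm tall (z), 8 mm thick (x), 0.11 kg; alike but for their place. Origin: middle of its lower edge. It starts upright in a slot of the rack, its upper 42 mm above the rails. It may be absent.
- beaker: Bystander, to be left alone: clear glass beaker, 56 mm wide, 69 mm tall. Origin: centre of its underside.
- flask: Bystander, to be left alone: conical glass flask with a red-brown rubber stopper, 64 mm wide, 106 mm tall. Origin: centre of its underside.
- wash_bottle: Bystander, to be left alone: white squeeze bottle with blue cap and bent spout, 65 x 84 mm, 183 mm tall. Origin: centre of its underside.
- bulb: Bystander, to be left alone: red-brown rubber pipette bulb, 57 x 75 mm, 80 mm tall. Origin: centre of its underside.
- reagent: Bystander, to be left alone: clear glass reagent bottle with stopper, 55 mm wide, 93 mm tall. Origin: centre of its underside.
Things that resemble listed ones, but are neither listed nor needed, are in the scene too. What is shaped like the plate_0 but orange or pink is not meant.

How it is judged:
By the outcome, as a careful person would: the job done as asked, in the order asked, and still so for the second after the job is handed in, with the robot touching nothing.
Of plate_0, plate_1, plate_2, plate_3 only 2 to 4 are there at a start; the rules pass over those that are not, and their reading is None.
At some moment in a run one of rack may be knocked a few centimetres aside while the robot is not near it.
It also fails if it takes over 210 s, if anything falls off the work surface, if the arm or the gripper's body presses on something with over 40 N, if the wrist force passes 120 N, or if a joint passes its speed limit or range.

## Robot

A 6-joint arm with a two-finger parallel gripper is mounted at the origin on a cart in front of the work surface, level with it; the furniture and walls round the work are solid. World frame = base frame: x ahead of the robot, y to its left, z up, the work surface at z = 0. Lengths are in mm, angles in degrees, forces in N, time in s.
With the tool pointing down it reaches from about 325 to 925 mm from the base axis. Payload 3.1 kg.
Tool frame: the origin (TCP) lies midway between the tips of the shut fingers; the grasp point (between the pads) lies 19 mm behind it; z points along the fingers, y is the direction in which the jaws open and shut (so a half turn about z gives the same grasp; the last joint's range is limited). The gripper opens to 85 mm and grips with 20 to 120 N. Pads are 22 mm wide; open, the fingers measure 114 mm over their backs; the gripper's body (76 mm by 85 mm) begins 54 mm behind the grasp point. The pads swing forward as they close: fully open they stand 13 mm farther back than shut.
Start: joints at [-78.22, 12.427, 92.441, -0, 75.132, -6.429], TCP at [195.32, -593.708, 231.3] pointing down, gripper open.
Joint ranges: [-157.48, 157.48], [-44.54, 120.13], [17.64, 146.25], [-64.5, 244.5], [7.68, 150.69], [-147.95, 147.95]. Speed limits (degrees/s): [159.86, 159.86, 180, 180, 180, 180].

## Interface

Orientations are given as a 3x3 rotation matrix whose columns are the frame's x, y, z axes.
In Python, from cell import manip gives the robot as it stands. The module is installed in compiled form; this text tells all that it offers.
- The arm moves only by the tool jog_arm, never from a script. Its argument "increments" is a list of rows, each a list of 7 numbers: the turn, a rotation vector about the world's x, y, z each as a share of 45 degrees, from -1 to 1, then the shift along the world's x, y, z each as a share of 200 mm, from -1 to 1, then the opening, from 0 (shut) to 1 (fully open). A call has 1 to 10 rows; each row is the pose to reach, as a shift and turn from the pose measured when the call began; what a row does not reach only later rows make up. A row lasts 1/8 s, in which the tool goes at most 62.5 mm and 10.7 degrees, less where a joint would pass 70% of its speed; a pose out of reach is approached as far as the arm can. A call with a number of a shift or a turn outside -1 to 1 is refused whole. A call with a gripper value outside its range is refused whole. The fingers move at their own pace and stop on an object; "force" is the grip in N (left out, the last holds). Time passes only in rows, so rows that repeat a pose let the fingers close. It gives the time, the measured TCP pose, the force and the opening at its end, in the units of the state.
- manip.sense(): the state, without advancing time (a new reading comes with each control period).
- manip.camera(name): name is "scene" or "top" or "wrist"; returns the picture (400x640x3 uint8, blue, green, red); there is no depth.
- manip.camera_model(name): a dict with "camera_matrix" (3x3 intrinsics, pixels), "camera_from_world" (4x4, takes a point from world to camera coordinates). Camera axes: x right, y up, looking along -z (the intrinsics and any distortion apply to the point x, -y, -z); pixel columns grow to the right and rows downward; lengths in mm; the calibration is good to about 2 mm. A picture is of the moment at which its call begins: read the wrist's pose just before it. camera_model takes no time and is no camera call; for the wrist camera it gives the pose at the moment of the call.
- manip.close_job(): hands the job in, once; it reports no verdict.
Trained networks look in the newest picture that a camera, given by its name, has taken for a name from the list of things; names that differ only in an ending like _2 or _b are one class to them, and where a whole thing is asked for, a point or a joint stands for the part that bears it (a point fixed in the world has none). Each returns a list of dicts, best first, with "p" (0 to 1); they miss things now and then, are a little off and sometimes report something else, mostly with a low value. They report only what shows in the picture. A call takes as long as a camera call. They do not tell look-alikes from the thing itself.
- manip.look_for(camera, label): "location" ([x, y, z] in mm, in the coordinates of the camera as it stood for that picture, good to about 4 mm: the middle of the surface that is visible of it).
- manip.trace(camera, label): "pixels" (400x640 bool, what is visible of it).
The state is a dict: "time": time; "joint_pos": joint angles; "joint_vel": joint speeds; "joint_efforts": joint torques, N m; "tcp_pos": TCP position; "ee_rot": TCP orientation; "contact_force": force on the tool from outside, world axes, zero at the start; "moment": the same for the moment, N m; "finger_gap": finger opening in mm.
Only numpy, scipy, OpenCV 4.12 (cv2) and the standard library are available. Lean on these libraries where they do the work, as an engineer would, in place of code of your own. Each camera call takes 0.05 s, during which the arm holds its last target.

## Working session

There is one attempt and no reset: what is moved stays moved. The work goes in short steps, Python scripts to look and compute and a tool call to move; the robot and the scene stay as the last step left them, time stands still between calls to the robot, and variables do not carry over. Pictures are saved under pics/ and viewed, and the job is handed in when it is done.

Besides the shell and the picture viewer there is one more tool, called after "Emit:" as name(argument=value, ...), one argument or row to a line, values as JSON. jog_arm: Moves the arm, as the interface text tells. Shift numbers are shares of 200 mm and turn numbers shares of 45 degrees, none past 1 either way. Its arguments: {"type":"object","properties":{"increments":{"type":"array"},"force":{"type":"number"}},"required":["increments"]}

```bash
mkdir -p pics; ls
python3 - <<'E'
from cell import manip
import cv2
s=manip.sense()
for k in s: print(k,s[k])
for c in ("scene","top","wrist"):
    im=manip.camera(c); cv2.imwrite(f"pics/{c}0.png",im)
    m=manip.camera_model(c); print(c,m)
E
```

```text
pics
time 0.0
joint_pos [-7.82211619e+01  1.24766659e+01  9.25305268e+01  2.10273346e-04
  7.51329041e+01 -6.42755704e+00]
joint_vel [-0.04760709  0.07405405 -0.00059973 -0.02538614  0.07442904 -0.06416183]
joint_efforts [ 1.52422672e-03 -3.96838439e+01 -3.03849292e+01  7.98798646e-05
  9.68872570e-03 -1.83119226e-05]
tcp_pos [ 195.13664385 -592.87647953  229.95061447]
ee_rot [[ 9.49937548e-01  3.12439448e-01 -4.95666686e-04]
 [ 3.12439718e-01 -9.49934571e-01  2.39438443e-03]
 [ 2.77249229e-04 -2.42938164e-03 -9.99997011e-01]]
contact_force [1.13874894 0.66686456 0.24523656]
moment [-0.00059834  0.02949567  0.07410034]
finger_gap 85.17209235219813
scene {'camera_matrix': array([[364.29835653,   0.        , 320.1189255 ],
       [  0.        , 364.29835653, 200.12777113],
       [  0.        ,   0.        ,   1.        ]]), 'camera_from_world': array([[-8.90093293e-01, -4.55725267e-01,  6.95777707e-03,
         6.23605394e+02],
       [ 2.71699799e-01, -5.18286180e-01,  8.10899904e-01,
        -4.83932146e+01],
       [-3.65941456e-01,  7.23666993e-01,  5.85143516e-01,
        -9.9985
[... 479 characters left out ...]
391459e-02, -2.90479111e-02,  9.98137797e-01,
        -1.02857598e+03],
       [ 0.00000000e+00,  0.00000000e+00,  0.00000000e+00,
         1.00000000e+00]])}
wrist {'camera_matrix': array([[317.27191714,   0.        , 317.86173119],
       [  0.        , 317.27191714, 198.19738044],
       [  0.        ,   0.        ,   1.        ]]), 'camera_from_world': array([[ 3.12174677e-01, -9.50019899e-01, -3.02706987e-03,
        -6.24800664e+02],
       [ 8.99335570e-01,  2.96543788e-01, -3.21336762e-01,
         4.10203950e+01],
       [ 3.06173977e-01,  9.75908482e-02,  9.46960148e-01,
        -3.81493100e+02],
       [ 0.00000000e+00,  0.00000000e+00,  0.00000000e+00,
         1.00000000e+00]])}
```

View pics/scene0.png

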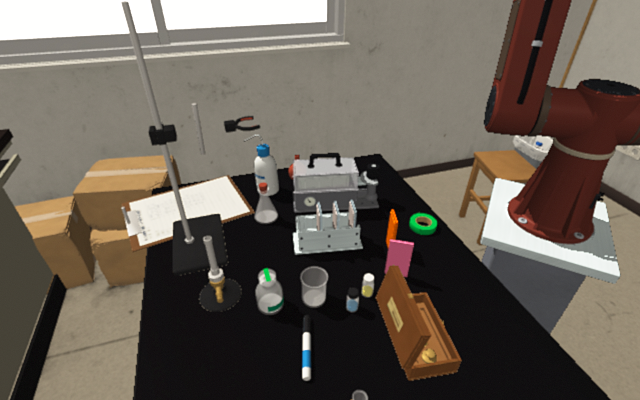

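View pics/top0.png

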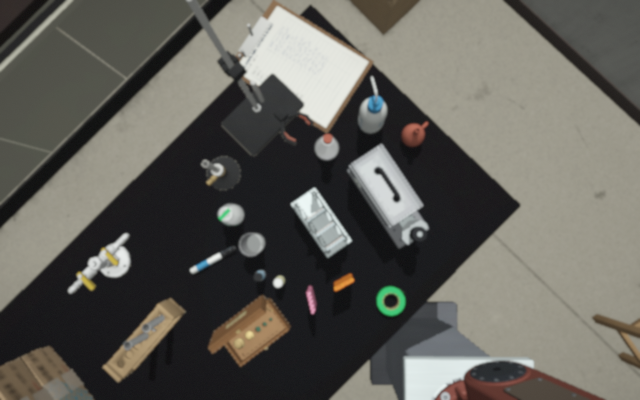

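View pics/wrist0.png

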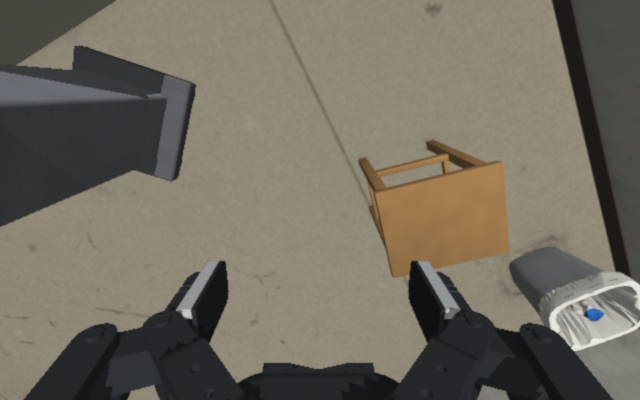

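The scene picture shows the desiccator at about (325,180), the rack with three white plates at about (330,225), and the orange and pink decoys beside it. In the top view the screw cap is at about (418,234), the handle at (387,182) and the rack at (321,222).

```bash
cat > h.py <<'E'
from cell import manip
import numpy as np, cv2
np.set_printoptions(precision=2,suppress=True)
def ray(cam,u,v,m=None):
    m=m or manip.camera_model(cam); K=m["camera_matrix"];T=m["camera_from_world"]
    d=np.linalg.inv(K)@[u,v,1]; d=np.array([d[0],-d[1],-d[2]])
    R=T[:3,:3]; return -R.T@T[:3,3], R.T@d
def p2w(cam,u,v,z,m=None):
    o,d=ray(cam,u,v,m); return o+d*(z-o[2])/d[2]
def proj(cam,P,m=None):
    m=m or manip.camera_model(cam); K=m["camera_matrix"];T=m["camera_from_world"]
    q=(T[:3,:3]@np.atleast_2d(P).T).T+T[:3,3]; q=q*[1,-1,-1]
    q=(K@q.T).T; return q[:,:2]/q[:,2:]
def c2w(cam,p,m=None):
    m=m or manip.camera_model(cam);T=m["camera_from_world"]
    return T[:3,:3].T@(np.array(p)-T[:3,3])
def look(cam,l,m=None):
    return [(round(float(r["p"]),2),c2w(cam,r["location"],m).round(1)) for r in manip.look_for(cam,l)]
def frame(x,y,yaw,z=0):
    c,s=np.cos(yaw),np.sin(yaw)
    return lambda p: np.array([x+c*p[0]-s*p[1], y+s*p[0]+c*p[1], z+p[2]])
def big(im,u0,v0,w,h,f): return cv2.resize(im[v0:v0+h,u0:u0+w],None,fx=f,fy=f,interpolation=cv2.INTER_CUBIC)
E
python3 - <<'E'
from h import *
for c in ("top","scene"):
    for l in ("screw_cap","cover_handle","cover_ear","rack","plate_0","desiccator","cover"):
        print(c,l,look(c,l)[:5])
t=manip.camera("top");cv2.imwrite("pics/t1.png",big(t,280,130,160,130,5))
t=manip.camera("scene");cv2.imwrite("pics/s1.png",big(t,270,130,160,130,5))
print(manip.sense()["time"])
E
```

```text
top screw_cap [(0.61, array([474.7, 151.7,  75.5]))]
top cover_handle [(0.9, array([573.4, 215.2, 116.7])), (0.7, array([511.4, 380.3, 104.4])), (0.43, array([747.2, 245.1, 110. ]))]
top cover_ear [(0.66, array([573. , 213.5, 120.7]))]
top rack [(0.97, array([495.4, 368.3,  10.5])), (0.58, array([510.4, 379.6, 106.9])), (0.51, array([743.2, 247.7, 110. ]))]
top plate_0 [(0.54, array([315.1, 394.7,  98. ])), (0.52, array([349.1, 311.8,  83.6])), (0.48, array([481. , 355.5, 109.7])), (0.48, array([509.7, 379.7, 104.5]))]
top desiccator [(0.62, array([481.5, 163.5,  39.4]))]
top cover [(0.61, array([577.1, 215.3, 122.2]))]
scene screw_cap [(0.84, array([463.9, 158.8,  85. ]))]
scene cover_handle [(0.61, array([571.6, 238.2, 116.1]))]
scene cover_ear [(0.81, array([566.3, 233.9, 117.3]))]
scene rack [(0.81, array([494.5, 383.1,  42.8]))]
scene plate_0 [(0.64, array([475.1, 365.6,  93.6])), (0.6, array([309.9, 395.8,  62.3])), (0.58, array([347.3, 325.5,  75. ])), (0.56, array([500.8, 386. ,  90. ])), (0.43, array([440. , 346.3,  91.9]))]
scene desiccator [(0.59, array([504.3, 222.1,  31.1]))]
scene cover [(0.66, array([468. , 366.2,  91.6])), (0.6, array([568.7, 235.2, 114.9]))]
0.95
```

View pics/t1.png

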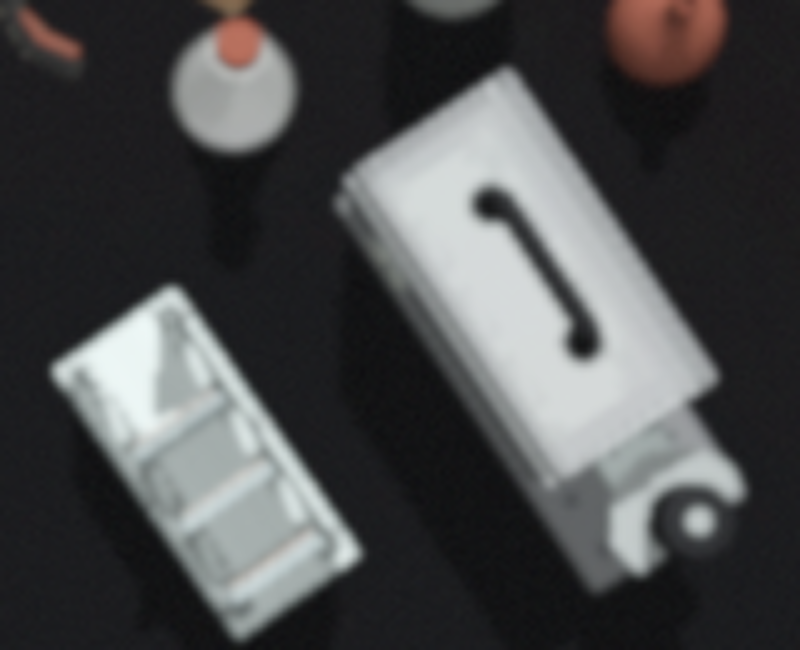

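View pics/s1.png

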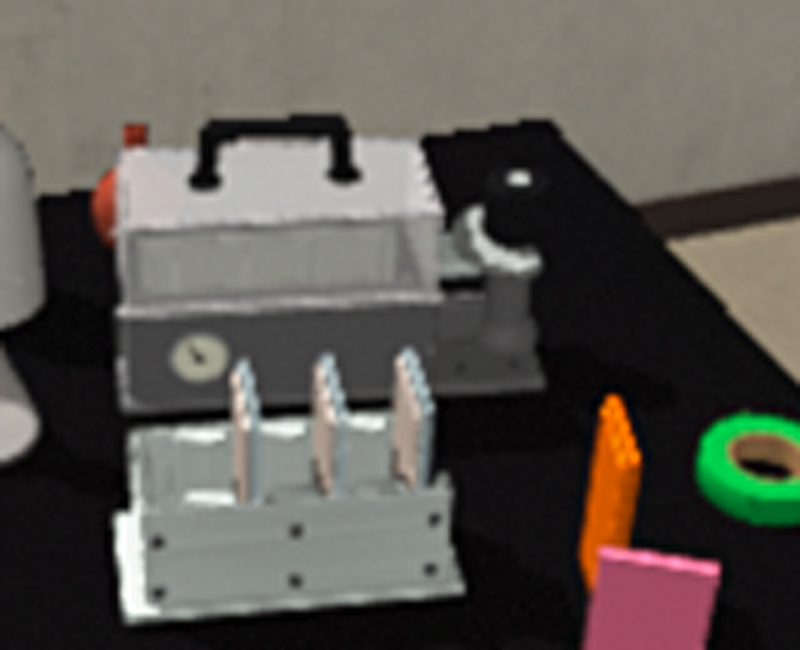

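Run:
```python
from h import *
f=lambda u,v,u0=280,v0=130:(u0+(u+.5)/5-.5,v0+(v+.5)/5-.5)
cap=p2w("top",*f(697,521),113);print("cap",cap, p2w("scene",*f(518,178,270),113))
a=p2w("top",*f(490,198),155);b=p2w("top",*f(585,345),155);print(a,b,(a+b)/2,np.hypot(*(a-b)[:2]))
h=(a+b)/2; d=h-cap; print("dist",np.hypot(*d[:2]),"yaw",np.degrees(np.arctan2(d[1],d[0])),np.degrees(np.arctan2(*(a-b)[1::-1])))
# cover top corners z=120
for c in [(505,68),(718,378),(552,482),(348,180)]: print(p2w("top",*f(*c),120))
print("rack corners")
for c in [(178,287),(360,552),(240,640),(53,370)]: print(p2w("top",*f(*c),68))
# plates top edges midpoints z=110
for c in [(178,420),(228,497),(273,567)]: print(p2w("top",*f(*c),110))
a=p2w("scene",*f(200,128,270),152);b=p2w("scene",*f(350,126,270),152);print(a,b)
```

```text
cap [465.4  142.48 113.  ] [464.92 141.95 113.  ]
[608.05 240.04 155.  ] [543.04 199.15 155.  ] [575.55 219.59 155.  ] 76.80120141356163
dist 134.45915175704474 yaw 34.99415880863868 32.17146629547407
[672.9  228.55 120.  ]
[530.24 133.61 120.  ]
[483.2  209.07 120.  ]
[621.57 300.71 120.  ]
rack corners
[577.67 380.48  68.  ]
[449.94 293.37  68.  ]
[407.96 350.92  68.  ]
[537.64 440.95  68.  ]
[511.99 379.12 110.  ]
[476.49 356.12 110.  ]
[444.38 335.52 110.  ]
[612.26 235.97 152.  ] [542.9  196.87 152.  ]
```

Emit:
jog_arm(
  increments=[
    [0,0,0,0.09,0.25,0.04,1],
    [0,0,0,0.18,0.5,0.08,1],
    [0,0,0,0.27,0.75,0.12,1],
    [0,0,0,0.37,1,0.15,1],
    [0,0,0,0.37,1,0.15,1],
  ],
)

```text
time: 1.58
tcp_pos: [270.5, -391.3, 262.0]
ee_rot: [[0.949, 0.316, 0.001], [0.316, -0.949, -0.001], [0.001, 0.001, -1.0]]
contact_force: [0.1, -1.5, -0.2]
finger_gap: 85.5
```

Emit:
jog_arm(
  increments=[
    [0,0,0,0.09,0.25,0,1],
    [0,0,0,0.18,0.5,0,1],
    [0,0,0,0.27,0.75,0,1],
    [0,0,0,0.37,1,0,1],
    [0,0,0,0.37,1,0,1],
  ],
)

```text
time: 2.2
tcp_pos: [345.4, -189.5, 262.1]
ee_rot: [[0.947, 0.321, 0.002], [0.321, -0.947, -0.001], [0.001, 0.001, -1.0]]
contact_force: [0.0, -0.3, -0.3]
finger_gap: 85.7
```

Emit:
jog_arm(
  increments=[
    [0,0,0.1,0.09,0.25,0,1],
    [0,0,0.2,0.18,0.5,0,1],
    [0,0,0.34,0.27,0.75,0,1],
    [0,0,0.34,0.37,1,0,1],
    [0,0,0.34,0.37,1,0,1],
  ],
)

```text
time: 2.82
tcp_pos: [420.8, 11.7, 262.2]
ee_rot: [[0.826, 0.564, 0.002], [0.564, -0.826, -0.001], [0.001, 0.002, -1.0]]
contact_force: [-0.1, -0.7, -0.4]
finger_gap: 85.4
```

Run:
```python
from h import *
s=manip.sense();m=manip.camera_model("wrist");T=m["camera_from_world"]
c=-T[:3,:3].T@T[:3,3];print("cam",c,"in tool",s["ee_rot"].T@(c-s["tcp_pos"]))
print("look dir in tool",s["ee_rot"].T@(-T[2,:3]))
im=manip.camera("wrist");cv2.imwrite("pics/w1.png",im)
for l in ("screw_cap","cover_handle","rack","plate_0"): print(l,look("wrist",l)[:4])
```

```text
cam [489.9   57.39 404.63] in tool [  83.09    1.45 -142.31]
look dir in tool [-0.32 -0.    0.95]
screw_cap [(0.94, array([471.7, 139.5, 100.7])), (0.21, array([501.5, 159.4,  69.2]))]
cover_handle [(0.96, array([500.6, 161.7,  70.3]))]
rack []
plate_0 [(0.89, array([365.1, 290.9,  69.7]))]
```

View pics/w1.png

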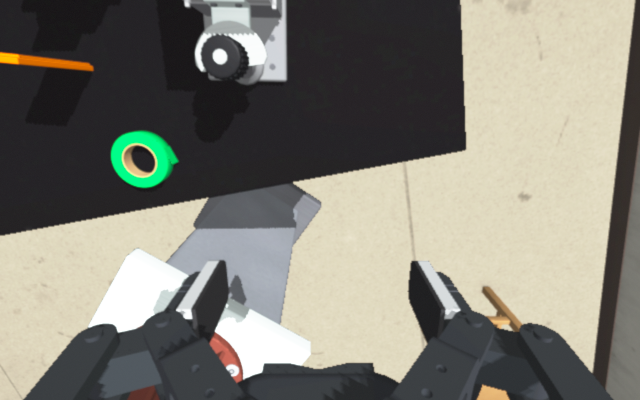

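Emit:
jog_arm(
  increments=[
    [0,0,0,0.1,0.25,0.15,1],
    [0,0,0,0.2,0.5,0.3,1],
    [0,0,0,0.3,0.7,0.4,1],
    [0,0,0,0.3,0.7,0.4,1],
    [0,0,0,0.3,0.7,0.4,1],
  ],
)

```text
time: 3.7
tcp_pos: [479.1, 147.0, 341.2]
ee_rot: [[0.831, 0.556, 0.0], [0.556, -0.831, -0.002], [-0.001, 0.002, -1.0]]
contact_force: [-0.1, -0.0, 0.5]
finger_gap: 85.6
```

Run:
```python
from h import *
im=manip.camera("wrist");cv2.imwrite("pics/w2.png",im);m=manip.camera_model("wrist")
import pickle;pickle.dump(m,open("w2.pkl","wb"))
for l in ("screw_cap","cover_handle","cover_ear","rack","plate_0"): print(l,look("wrist",l,m)[:5])
```

```text
screw_cap [(0.76, array([471.3, 150.7,  81. ]))]
cover_handle [(0.86, array([567.1, 206.2, 118.6])), (0.57, array([475.6, 147.7,  80.2])), (0.16, array([473. , 352.2, 108.4]))]
cover_ear [(0.84, array([567.8, 207.3, 117.2]))]
rack [(0.79, array([486.8, 355.9,  39.4]))]
plate_0 [(0.93, array([512.2, 378.3,  98.9])), (0.87, array([358.3, 311. ,  68.5])), (0.86, array([454.5, 325.3, 106.3])), (0.68, array([478. , 351. , 107.5])), (0.58, array([316.4, 391.3,  67.3]))]
```

View pics/w2.png

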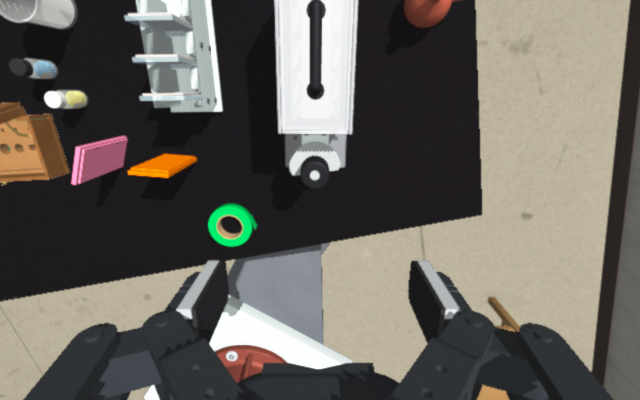

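Run:
```python
from h import *
import pickle;m=pickle.load(open("w2.pkl","rb"))
im=cv2.imread("pics/w2.png");cv2.imwrite("pics/w2b.png",big(im,240,0,160,200,4)[:, :])
print(p2w("wrist",314.5,175,113,m))
for v in (12,91): print(p2w("wrist",315.5,v,155,m))
for u,v in ((278,133),(353,133),(358,0),(274,0)): print(u,v,p2w("wrist",u,v,120,m))
```

```text
[466.12 141.64 113.  ]
[603.48 231.08 155.  ]
[546.74 193.4  155.  ]
278 133 [485.57 203.91 120.  ]
353 133 [532.6  133.44 120.  ]
358 0 [641.61 205.84 120.  ]
274 0 [595.13 275.45 120.  ]
```

View pics/w2b.png

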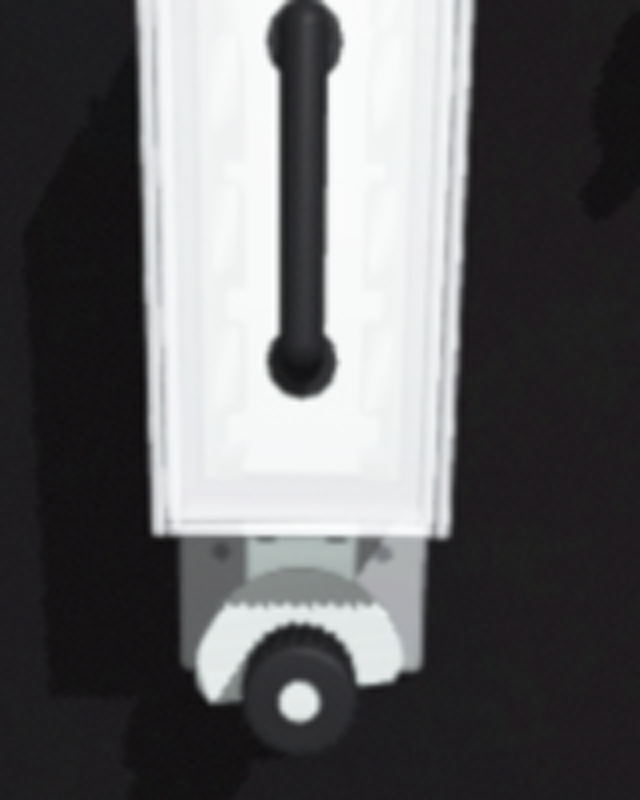

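Emit:
jog_arm(
  increments=[
    [0,0,0,-0.065,-0.025,-0.25,0.7],
    [0,0,0,-0.065,-0.025,-0.5,0.7],
    [0,0,0,-0.065,-0.025,-0.75,0.7],
    [0,0,0,-0.065,-0.025,-1,0.7],
    [0,0,0,-0.065,-0.025,-1,0.7],
    [0,0,0,-0.065,-0.025,-1,0.7],
  ],
)

```text
time: 4.75
tcp_pos: [467.2, 142.7, 143.2]
ee_rot: [[0.831, 0.556, 0.003], [0.556, -0.831, -0.001], [0.002, 0.003, -1.0]]
contact_force: [0.4, -0.3, 0.6]
finger_gap: 60.0
```

Run:
```python
from h import *
s=manip.sense();print(s["tcp_pos"],s["joint_pos"],s["contact_force"],s["moment"])
im=manip.camera("wrist");cv2.imwrite("pics/w3.png",im);m=manip.camera_model("wrist")
print(proj("wrist",[[466,142,113]],m), look("wrist","screw_cap",m))
```

```text
[467.22 142.73 143.17] [  8.81   1.17 115.01  -0.1   63.65  65.08] [ 0.42 -0.31  0.64] [-0.04 -0.01  0.07]
[[314.97 239.99]] [(0.87, array([475.5, 152. ,  87.2]))]
```

View pics/w3.png

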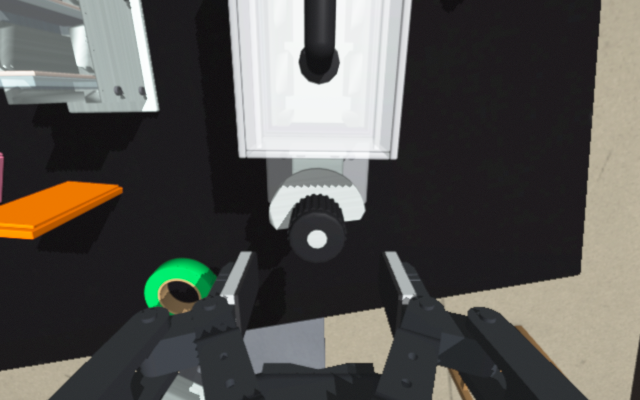

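Emit:
jog_arm(
  increments=[
    [0,0,0,-0.004,-0.007,-0.15,0.7],
    [0,0,0,-0.004,-0.007,-0.295,0.7],
    [0,0,0,-0.004,-0.007,-0.295,0.7],
  ],
)

```text
time: 5.22
tcp_pos: [467.1, 141.5, 85.5]
ee_rot: [[0.831, 0.556, 0.005], [0.556, -0.831, -0.001], [0.003, 0.003, -1.0]]
contact_force: [-0.1, -0.6, 0.5]
finger_gap: 60.2
```

Emit:
jog_arm(
  increments=[
    [0,0,0,0,0,0,0],
    [0,0,0,0,0,0,0],
    [0,0,0,0,0,0,0],
    [0,0,0,0,0,0,0],
    [0,0,0,0,0,0,0],
  ],
  force=40,
)

```text
time: 5.85
tcp_pos: [467.8, 143.6, 88.4]
ee_rot: [[0.832, 0.555, 0.006], [0.555, -0.832, 0.003], [0.007, 0.001, -1.0]]
contact_force: [-4.0, 5.2, 6.5]
finger_gap: 34.4
```

Run:
```python
from h import *
s=manip.sense();print(s["tcp_pos"],s["joint_pos"],s["contact_force"],s["moment"],s["finger_gap"])
```

```text
[467.78 143.62  88.44] [  8.76   5.89 116.89   0.16  56.86  64.95] [-3.96  5.17  6.48] [0.84 0.79 0.02] 34.39028664003526
```

Emit:
jog_arm(
  increments=[
    [0,0,0.2,0,0,0.001,0],
    [0,0,0.4,0,0,0.002,0],
    [0,0,0.6,0,0,0.003,0],
    [0,0,0.8,0,0,0.004,0],
    [0,0,1,0,0,0.004,0],
    [0,0,1,0,0,0.004,0],
  ],
)

```text
time: 6.6
tcp_pos: [466.3, 144.7, 89.5]
ee_rot: [[0.196, 0.981, -0.001], [0.98, -0.196, 0.009], [0.008, -0.003, -1.0]]
contact_force: [-3.4, 4.1, -2.3]
finger_gap: 34.6
```

Run:
```python
from h import *
s=manip.sense();print(s["tcp_pos"],s["joint_pos"],s["contact_force"],s["moment"],s["finger_gap"])
im=manip.camera("wrist");cv2.imwrite("pics/w4.png",im)
im=manip.camera("top");cv2.imwrite("pics/t4.png",big(im,350,150,120,120,4))
```

```text
[466.29 144.73  89.47] [  8.69   5.84 116.8    0.59  57.34  19.7 ] [-3.38  4.1  -2.31] [0.63 0.51 0.05] 34.61662595617055
```

View pics/w4.png

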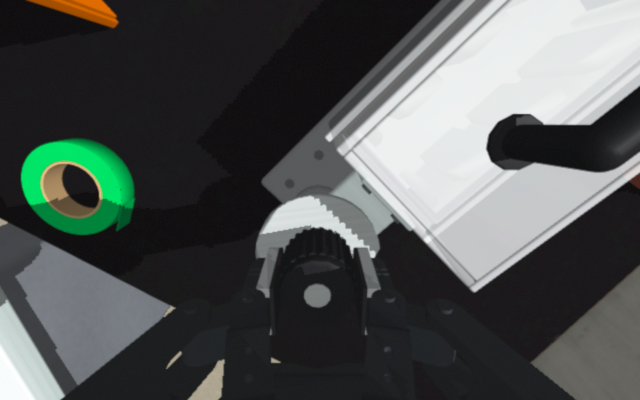

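Emit:
jog_arm(
  increments=[
    [0,0,0.2,0,0,0.001,0],
    [0,0,0.4,0,-0.003,0.002,0],
    [0,0,0.6,0,-0.005,0.003,0],
    [0,0,0.8,0,-0.005,0.004,0],
    [0,0,1,0,-0.005,0.004,0],
    [0,0,1,0,-0.005,0.004,0],
  ],
)

```text
time: 7.45
tcp_pos: [464.6, 144.6, 90.3]
ee_rot: [[-0.553, 0.833, -0.01], [0.833, 0.553, 0.007], [0.011, -0.005, -1.0]]
contact_force: [-4.2, 2.1, -3.2]
finger_gap: 34.7
```

Emit:
jog_arm(
  increments=[
    [0,0,0.2,0,0,0.001,0],
    [0,0,0.4,0,0,0.002,0],
    [0,0,0.6,0,0,0.003,0],
    [0,0,0.8,0,0,0.004,0],
    [0,0,1,0,0,0.004,0],
    [0,0,1,0,0,0.004,0],
  ],
)

```text
time: 8.2
tcp_pos: [463.3, 143.4, 91.0]
ee_rot: [[-0.98, 0.2, -0.015], [0.2, 0.98, -0.005], [0.013, -0.008, -1.0]]
contact_force: [-3.9, -3.8, -1.6]
finger_gap: 34.8
```

Run:
```python
from h import *
s=manip.sense();print(s["tcp_pos"],s["joint_pos"],s["contact_force"],s["moment"],s["finger_gap"])
im=manip.camera("wrist");cv2.imwrite("pics/w5.png",im)
```

```text
[463.34 143.43  91.05] [  9.     5.94 116.5   -0.18  58.44 -69.37] [-3.86 -3.8  -1.65] [-0.52  0.48  0.05] 34.83151953167709
```

View pics/w5.png

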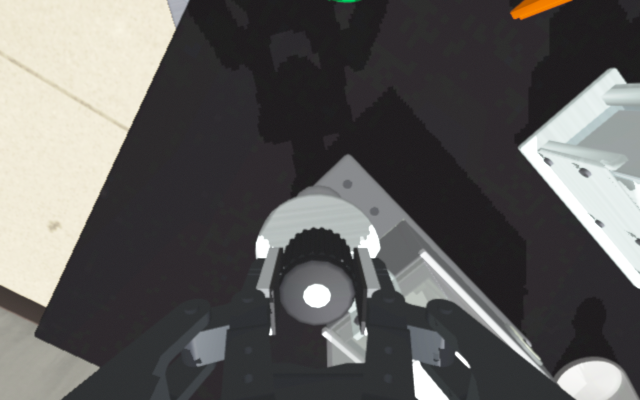

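Emit:
jog_arm(
  increments=[
    [0,0,0.2,0.003,0,0.001,0],
    [0,0,0.4,0.006,0,0.002,0],
    [0,0,0.6,0.006,0,0.003,0],
    [0,0,0.8,0.006,0,0.003,0],
    [0,0,0.87,0.006,0,0.003,0],
    [0,0,0.87,0.006,0,0.003,0],
  ],
)

```text
time: 9.0
tcp_pos: [463.9, 142.1, 91.7]
ee_rot: [[-0.89, -0.457, -0.01], [-0.457, 0.89, -0.015], [0.016, -0.009, -1.0]]
contact_force: [-2.0, -5.6, -2.6]
finger_gap: 34.7
```

Run:
```python
from h import *
s=manip.sense();print(s["tcp_pos"],s["joint_pos"],s["contact_force"],s["moment"],s["finger_gap"])
```

```text
[463.85 142.06  91.75] [   9.22    5.83  116.52   -0.91   58.36 -107.47] [-2.05 -5.62 -2.63] [-0.72  0.31 -0.7 ] 34.73746995352756
```

Emit:
jog_arm(
  increments=[
    [0,0,0,0,0,0,0.65],
    [0,0,0,0,0,0,0.65],
    [0,0,0,0,0,0,0.65],
    [0,0,0,0,0,0.2,0.65],
    [0,0,0,0,0,0.4,0.65],
    [0,0,0,0,0,0.6,0.65],
    [0,0,0,0,0,0.75,0.65],
    [0,0,0,0,0,0.75,0.65],
  ],
)

```text
time: 10.0
tcp_pos: [466.2, 142.7, 245.4]
ee_rot: [[-0.89, -0.457, -0.002], [-0.456, 0.89, -0.014], [0.009, -0.011, -1.0]]
contact_force: [0.2, -0.3, -0.3]
finger_gap: 55.6
```

Run:
```python
from h import *
s=manip.sense();print(s["tcp_pos"],s["joint_pos"],s["contact_force"],s["moment"],s["finger_gap"])
im=manip.camera("wrist");cv2.imwrite("pics/w6.png",im)
im=manip.camera("top");cv2.imwrite("pics/t6.png",big(im,280,130,160,130,5))
im=manip.camera("scene");cv2.imwrite("pics/s6.png",big(im,270,130,160,130,5))
```

```text
[466.25 142.7  245.39] [   9.24   -5.14  109.44   -0.79   75.97 -107.73] [ 0.23 -0.29 -0.28] [ 0.    0.04 -0.  ] 55.56228485297993
```

View pics/w6.png

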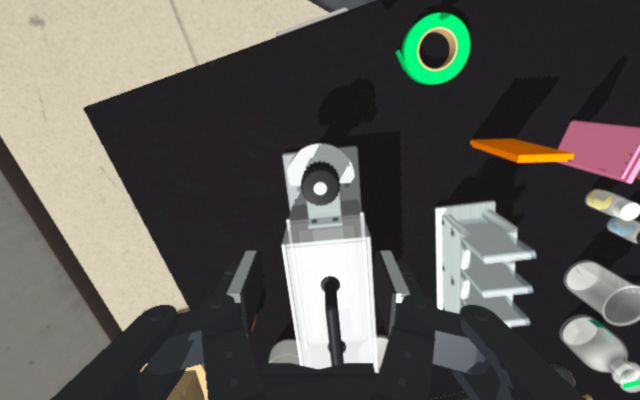

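View pics/s6.png

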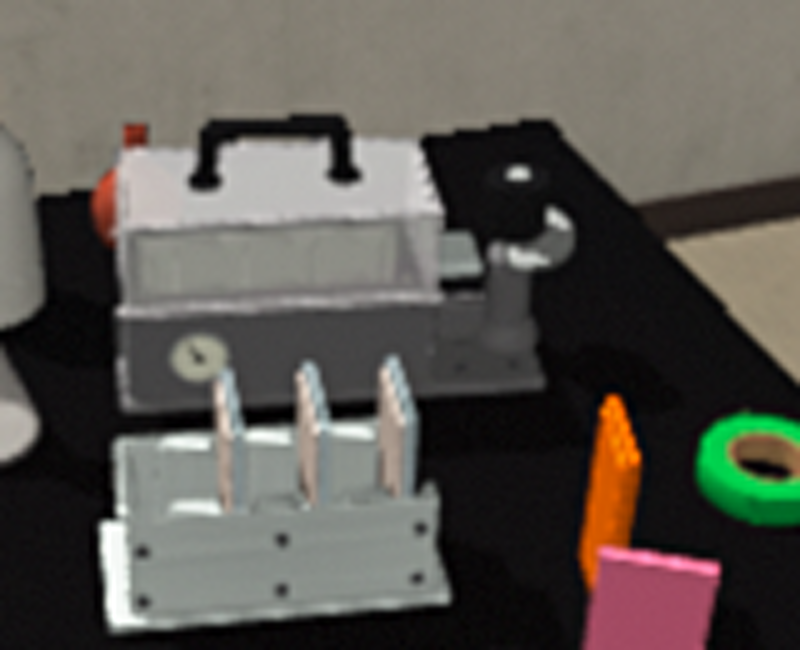

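Emit:
jog_arm(
  increments=[
    [0.018,0,0.07,0.2,0.13,0,0.65],
    [0.018,0,0.14,0.4,0.26,0,0.65],
    [0.018,0,0.14,0.56,0.37,0,0.65],
    [0.018,0,0.14,0.56,0.37,0,0.65],
    [0.018,0,0.14,0.56,0.37,0,0.65],
  ],
)

```text
time: 10.78
tcp_pos: [573.5, 215.6, 238.1]
ee_rot: [[-0.834, -0.552, -0.016], [-0.552, 0.834, -0.004], [0.015, 0.005, -1.0]]
contact_force: [0.4, -0.7, 0.5]
finger_gap: 55.7
```

Run:
```python
from h import *
s=manip.sense();print(s["tcp_pos"],s["ee_rot"])
im=manip.camera("wrist");cv2.imwrite("pics/w7.png",im);m=manip.camera_model("wrist")
f=frame(578.6,216.5,np.radians(33.5),62)
P=[f(p) for p in [(-34,0,90),(34,0,90),(0,0,90),(-85,-42,58),(-85,42,58),(-100,0,8),(-135,0,54)]]
print(proj("wrist",P,m))
for q in proj("wrist",P,m): cv2.circle(im,tuple(int(round(v)) for v in q),2,(0,0,255),-1)
cv2.imwrite("pics/w7o.png",im)
```

```text
[573.53 215.6  238.12] [[-0.83 -0.55 -0.02]
 [-0.55  0.83 -0.  ]
 [ 0.02  0.01 -1.  ]]
[[316.33 168.22]
 [316.53 250.9 ]
 [316.43 211.33]
 [262.66  95.8 ]
 [369.47  95.69]
 [316.03  78.56]
 [315.93  25.66]]
```

View pics/w7o.png

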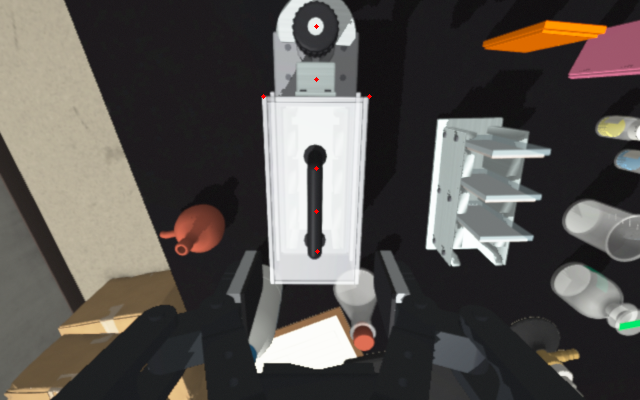

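Emit:
jog_arm(
  increments=[
    [0.005,-0.02,0,0.025,0.005,-0.2,0.65],
    [0.005,-0.02,0,0.025,0.005,-0.4,0.65],
    [0.005,-0.02,0,0.025,0.005,-0.52,0.65],
    [0.005,-0.02,0,0.025,0.005,-0.52,0.65],
    [0.005,-0.02,0,0.025,0.005,-0.52,0],
  ],
)

```text
time: 11.45
tcp_pos: [579.0, 216.3, 136.2]
ee_rot: [[-0.834, -0.551, 0.003], [-0.551, 0.834, 0.001], [-0.003, -0.001, -1.0]]
contact_force: [-0.9, 0.4, -0.6]
finger_gap: 38.4
```

Emit:
jog_arm(
  increments=[
    [0,0,0,0,0,0,0],
    [0,0,0,0,0,0,0],
    [0,0,0,0,0,0,0],
    [0,0,0,0,0,0,0],
    [0,0,0,0,0,0,0],
  ],
  force=60,
)

```text
time: 12.08
tcp_pos: [580.0, 217.0, 138.5]
ee_rot: [[-0.834, -0.551, 0.006], [-0.551, 0.835, 0.002], [-0.006, -0.001, -1.0]]
contact_force: [-2.6, 1.0, 5.9]
finger_gap: 10.0
```

Run:
```python
from h import *
s=manip.sense();print(s["tcp_pos"],s["ee_rot"],s["contact_force"],s["moment"],s["finger_gap"])
im=manip.camera("wrist");cv2.imwrite("pics/w8.png",im)
```

```text
[580.01 217.03 138.46] [[-0.83 -0.55  0.01]
 [-0.55  0.83  0.  ]
 [-0.01 -0.   -1.  ]] [-2.58  1.04  5.91] [ 0.13  0.3  -0.08] 9.995081717560902
```

View pics/w8.png

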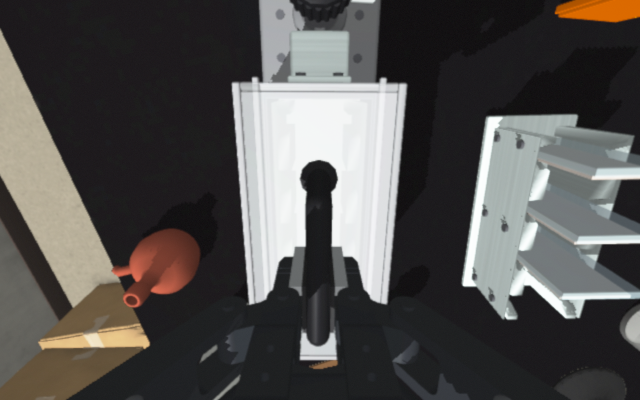

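Emit:
jog_arm(
  increments=[
    [0,0,0,0,0,0.03,0],
    [0,0,0,0,0,0.06,0],
    [0,0,0,0,0,0.1,0],
    [0,0,0,0,0,0.15,0],
    [0,0,0,0,0,0.2,0],
    [0,0,0,0,0,0.2,0],
  ],
)

```text
time: 12.88
tcp_pos: [581.2, 217.3, 180.2]
ee_rot: [[-0.834, -0.551, 0.009], [-0.551, 0.835, 0.003], [-0.009, -0.003, -1.0]]
contact_force: [0.5, 1.3, -3.2]
finger_gap: 9.7
```

Run:
```python
from h import *
s=manip.sense();print(s["tcp_pos"],s["ee_rot"],s["contact_force"],s["moment"],s["finger_gap"])
im=manip.camera("wrist");cv2.imwrite("pics/w9.png",im)
im=manip.camera("scene");cv2.imwrite("pics/s9.png",big(im,220,100,200,150,4))
```

```text
[581.16 217.29 180.24] [[-0.83 -0.55  0.01]
 [-0.55  0.83  0.  ]
 [-0.01 -0.   -1.  ]] [ 0.54  1.31 -3.16] [-0.03 -0.03 -0.03] 9.71970978221129
```

View pics/s9.png

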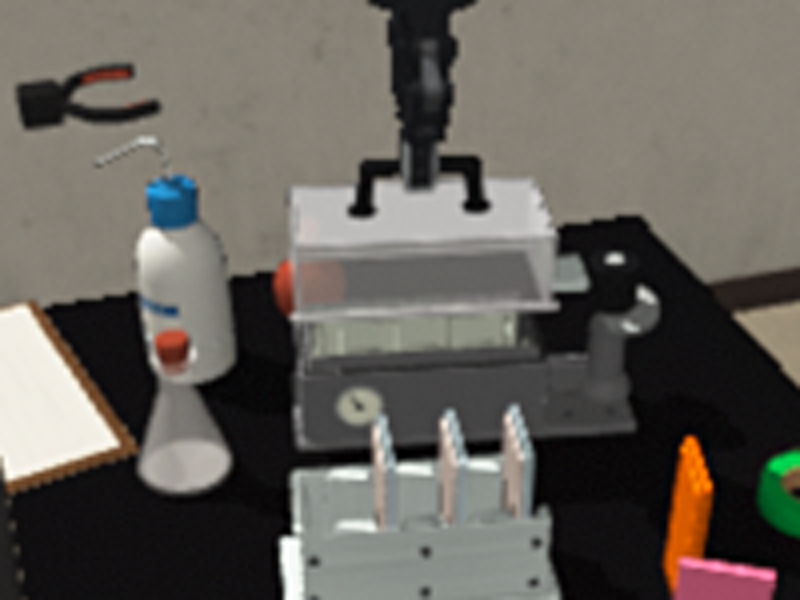

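Emit:
jog_arm(
  increments=[
    [0,0,0,0,0,0.1,0],
    [0,0,0,0,0,0.2,0],
    [0,0,0,0,0,0.3,0],
    [0,0,0,0,-0.1,0.3,0],
    [0,0,0.02,0,-0.25,0.3,0],
    [0,0,0.045,0,-0.45,0.3,0],
    [0,0,0.045,-0.01,-0.65,0.3,0],
    [0,0,0.045,-0.02,-0.85,0.3,0],
    [0,0,0.045,-0.024,-0.934,0.3,0],
    [0,0,0.045,-0.024,-0.934,0.3,0],
  ],
)

```text
time: 14.22
tcp_pos: [574.8, 28.9, 238.3]
ee_rot: [[-0.816, -0.578, 0.005], [-0.578, 0.816, 0.003], [-0.006, -0.001, -1.0]]
contact_force: [0.3, 0.1, -2.9]
finger_gap: 9.7
```

Run:
```python
from h import *
s=manip.sense();print(s["tcp_pos"],s["ee_rot"],s["contact_force"],s["moment"],s["finger_gap"])
im=manip.camera("top");cv2.imwrite("pics/t10.png",big(im,280,100,260,200,3))
```

```text
[574.84  28.91 238.28] [[-0.82 -0.58  0.01]
 [-0.58  0.82  0.  ]
 [-0.01 -0.   -1.  ]] [ 0.26  0.11 -2.87] [ 0.03 -0.02 -0.  ] 9.710836023630883
```

View pics/t10.png

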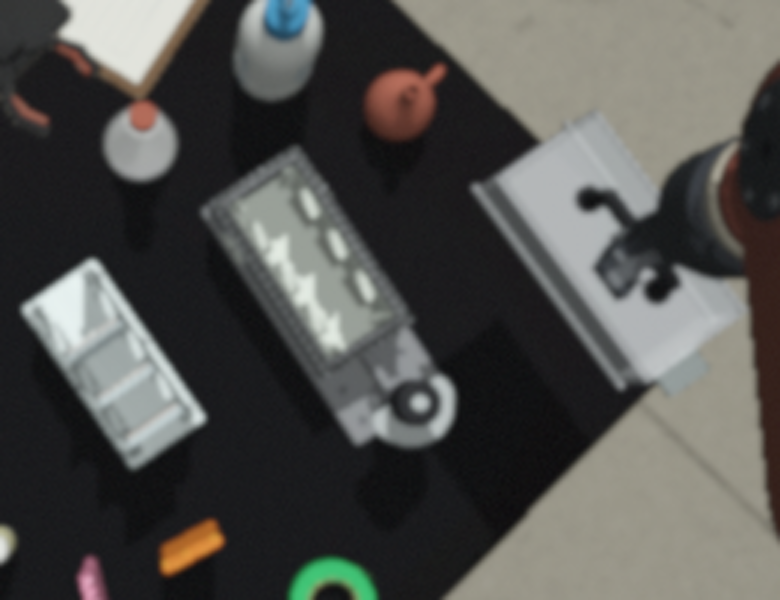

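Emit:
jog_arm(
  increments=[
    [0,0,0,0.004,0.004,-0.2,0],
    [0,0,0,0.008,0.008,-0.4,0],
    [0,0,0,0.008,0.008,-0.6,0],
    [0,0,0,0.008,0.008,-0.7,0],
    [0,0,0,0.008,0.008,-0.75,0],
    [0,0,0,0.008,0.008,-0.77,0],
    [0,0,0,0.008,0.008,-0.78,0],
    [0,0,0,0.008,0.008,-0.79,0],
    [0,0,0,0.008,0.008,-0.79,0],
  ],
)

```text
time: 15.4
tcp_pos: [577.0, 31.6, 81.0]
ee_rot: [[-0.815, -0.579, 0.006], [-0.579, 0.815, 0.003], [-0.007, -0.001, -1.0]]
contact_force: [0.1, -0.7, -2.6]
finger_gap: 9.8
```

Emit:
jog_arm(
  increments=[
    [0,0,0,0,0,-0.01,0],
    [0,0,0,0,0,-0.02,0],
    [0,0,0,0,0,-0.02,0],
  ],
)

```text
time: 15.78
tcp_pos: [577.0, 31.6, 77.0]
ee_rot: [[-0.815, -0.579, 0.006], [-0.579, 0.815, 0.003], [-0.007, -0.001, -1.0]]
contact_force: [1.1, 0.5, -3.8]
finger_gap: 9.6
```

Emit:
jog_arm(
  increments=[
    [0,0,0,0,0,-0.005,0],
    [0,0,0,0,0,-0.01,0],
    [0,0,0,0,0,-0.01,0],
  ],
)

```text
time: 16.15
tcp_pos: [576.8, 32.0, 76.6]
ee_rot: [[-0.815, -0.579, 0.005], [-0.579, 0.815, 0.004], [-0.006, 0.0, -1.0]]
contact_force: [-5.1, 0.7, 6.6]
finger_gap: 9.8
```

Run:
```python
from h import *
s=manip.sense();print(s["tcp_pos"],s["contact_force"],s["moment"],s["finger_gap"])
im=manip.camera("scene");cv2.imwrite("pics/s11.png",big(im,270,100,200,150,4))
```

```text
[576.83  32.02  76.58] [-5.07  0.72  6.56] [0.2  0.84 0.04] 9.835138137020747
```

View pics/s11.png

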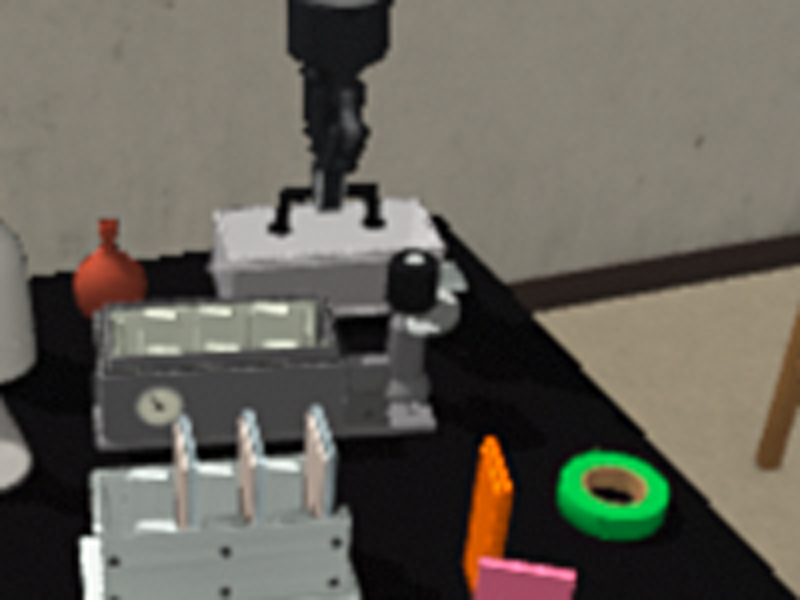

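Emit:
jog_arm(
  increments=[
    [0,0,0,0,0,0,0.6],
    [0,0,0,0,0,0,0.6],
    [0,0,0,0,0,0,0.6],
    [0,0,0,0,0,0.15,0.6],
    [0,0,0,0,0,0.4,0.6],
    [0,0,0,0,0,0.7,0.6],
    [0,0,0,0,0,1,0.6],
    [0,0,0,0,0,1,0.6],
  ],
)

```text
time: 17.2
tcp_pos: [581.0, 31.7, 284.4]
ee_rot: [[-0.815, -0.579, 0.02], [-0.579, 0.815, 0.003], [-0.018, -0.009, -1.0]]
contact_force: [0.6, 0.3, 0.3]
finger_gap: 51.1
```

Emit:
jog_arm(
  increments=[
    [0,0,-0.2,-0.1,0.25,0.1,0.6],
    [0,0,-0.4,-0.2,0.5,0.2,0.6],
    [0,0,-0.6,-0.2,0.7,0.2,0.6],
    [0,0,-0.8,-0.2,0.9,0.2,0.6],
    [0,0,-1,-0.25,1,0.2,0.6],
    [0,0,-1,-0.25,1,0.2,0.6],
  ],
)

```text
time: 17.95
tcp_pos: [530.0, 232.8, 322.8]
ee_rot: [[-0.987, 0.163, 0.014], [0.163, 0.987, -0.013], [-0.015, -0.01, -1.0]]
contact_force: [0.5, -0.4, -1.3]
finger_gap: 51.2
```

Emit:
jog_arm(
  increments=[
    [0,0,-0.2,-0.1,0.1,0,0.6],
    [0,0,-0.4,-0.1,0.2,0,0.6],
    [0,0,-0.6,-0.1,0.3,0,0.6],
    [0,0,-0.8,-0.1,0.35,0,0.6],
    [0,0,-1,-0.15,0.35,0,0.6],
    [0,0,-1,-0.15,0.35,0,0.6],
  ],
)

```text
time: 18.7
tcp_pos: [500.0, 301.8, 321.9]
ee_rot: [[-0.585, 0.811, -0.0], [0.811, 0.585, -0.02], [-0.016, -0.012, -1.0]]
contact_force: [0.4, -0.3, 1.3]
finger_gap: 51.7
```

Run:
```python
from h import *
import pickle
s=manip.sense();print(s["tcp_pos"],s["ee_rot"],s["joint_pos"])
im=manip.camera("wrist");cv2.imwrite("pics/w12.png",im);m=manip.camera_model("wrist")
pickle.dump(m,open("w12.pkl","wb"))
for l in ("rack","plate_0"): print(l,look("wrist",l,m)[:5])
im=manip.camera("scene");cv2.imwrite("pics/s12.png",big(im,270,130,160,130,5))
im=manip.camera("top");cv2.imwrite("pics/t12.png",big(im,280,130,260,130,3))
```

```text
[500.04 301.8  321.91] [[-0.58  0.81 -0.  ]
 [ 0.81  0.58 -0.02]
 [-0.02 -0.01 -1.  ]] [ 24.76   4.44  91.75  -1.02  84.29 -10.93]
rack [(0.72, array([502.1, 380.1,  11. ]))]
plate_0 [(0.93, array([449.8, 344.6, 109.5])), (0.84, array([514.9, 387.8,  99.7])), (0.54, array([329.2, 395.2,  29.1]))]
```

View pics/w12.png

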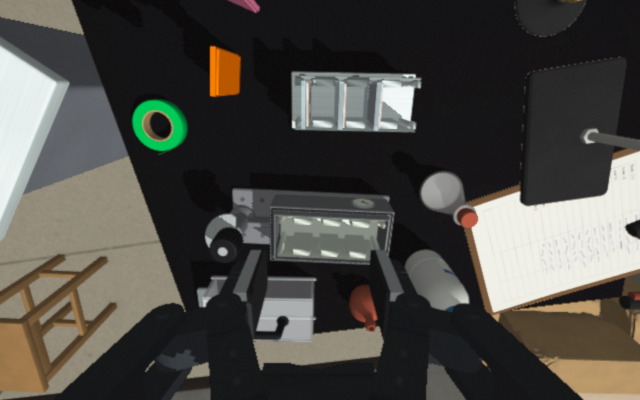

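View pics/t12.png

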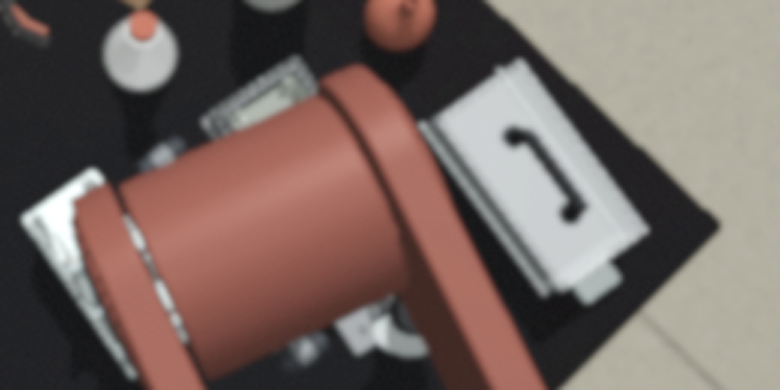

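Run:
```python
from h import *
im=cv2.imread("pics/w12.png");cv2.imwrite("pics/w12b.png",big(im,280,60,150,80,5))
```

```text
(no output)
```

View pics/w12b.png

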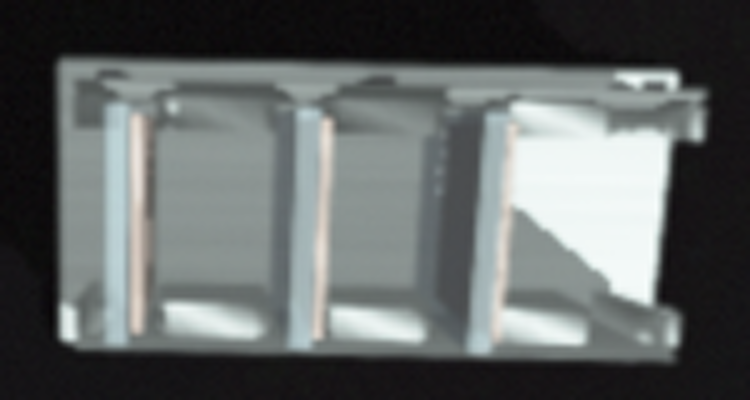

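Run:
```python
from h import *
import pickle;m=pickle.load(open("w12.pkl","rb"))
f=lambda u,v:(280+(u+.5)/5-.5,60+(v+.5)/5-.5)
C=[]
for n,a,b in (("A",(127,104),(125,342)),("B",(314,107),(309,345)),("C",(500,111),(488,347))):
    p=p2w("wrist",*f(*a),110,m);q=p2w("wrist",*f(*b),110,m)
    d=p-q;C.append((p+q)/2);print(n,C[-1],np.hypot(*d[:2]),np.degrees(np.arctan2(d[1],d[0]))-90)
d=C[2]-C[0];print(np.hypot(*d[:2]),np.degrees(np.arctan2(d[1],d[0])))
print(look("wrist","plate_0",m))
```

```text
A [450.  344.3 110. ] 48.90547739321386 34.495311682083596
B [482.52 367.01 110.  ] 48.89424938781611 35.99300413210031
C [514.47 389.33 110.  ] 48.48801012759046 36.42684836856357
78.64396411318975 34.93230605554351
[(0.93, array([449.8, 344.6, 109.5])), (0.84, array([514.9, 387.8,  99.7])), (0.54, array([329.2, 395.2,  29.1]))]
```

Run:
```python
from h import *
import pickle;m=pickle.load(open("w12.pkl","rb"))
im=cv2.imread("pics/w12.png")
F=5;B=big(im,225,180,175,95,F)
f=frame(578.6,216.5,np.radians(33.5))
def dr(pts,col,close=True):
    q=proj("wrist",[f(p) for p in pts],m);q=((q-[225,180]+.5)*F-.5)
    cv2.polylines(B,[np.int32(np.round(q*8))],close,col,1,cv2.LINE_AA,3)
dr([(-79,-36,72),(79,-36,72),(79,36,72),(-79,36,72)],(0,0,255))
dr([(-85,-42,62),(85,-42,62),(85,42,62),(-85,42,62)],(0,255,0))
for x in(-60,-20,20,60): dr([(x-9.5,-30,68),(x+9.5,-30,68),(x+9.5,30,68),(x-9.5,30,68)],(255,0,0))
t=np.linspace(0,6.28,20); dr([(-135+18*np.cos(a),18*np.sin(a),116) for a in t],(0,255,255))
cv2.imwrite("pics/w12d.png",cv2.resize(B,(800,int(B.shape[0]*800/B.shape[1]))))
```

```text
(no output)
```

View pics/w12d.png

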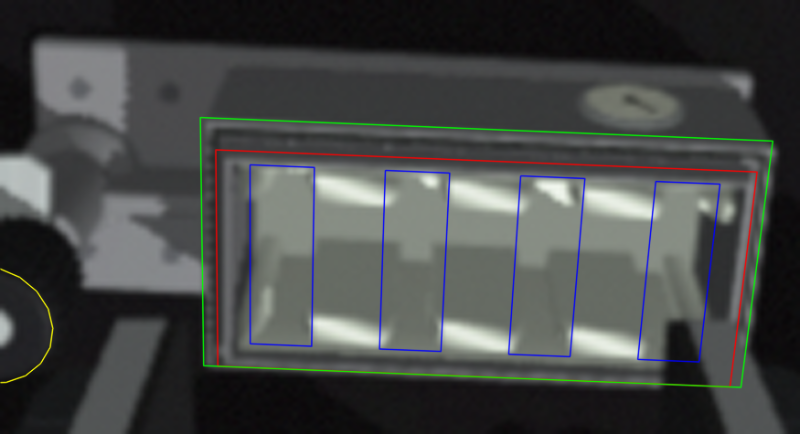

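Emit:
jog_arm(
  increments=[
    [0.025,0,-0.018,0.02,0.15,-0.1,0.3],
    [0.025,0,-0.018,0.05,0.3,-0.3,0.3],
    [0.025,0,-0.018,0.0725,0.4375,-0.5,0.3],
    [0.025,0,-0.018,0.0725,0.4375,-0.7,0.3],
    [0.025,0,-0.018,0.0725,0.4375,-0.8,0.3],
    [0.025,0,-0.018,0.0725,0.4375,-0.8,0.3],
    [0.025,0,-0.018,0.0725,0.4375,-0.8,0.3],
  ],
)

```text
time: 19.88
tcp_pos: [516.2, 390.3, 164.9]
ee_rot: [[-0.571, 0.821, 0.004], [0.821, 0.571, 0.003], [0.0, 0.005, -1.0]]
contact_force: [-0.1, 0.0, 0.1]
finger_gap: 25.6
```

Run:
```python
from h import *
import pickle
s=manip.sense();print(s["tcp_pos"],s["ee_rot"],s["joint_pos"])
im=manip.camera("wrist");cv2.imwrite("pics/w13.png",im);m=manip.camera_model("wrist")
pickle.dump(m,open("w13.pkl","wb"))
```

```text
[516.24 390.33 164.94] [[-0.57  0.82  0.  ]
 [ 0.82  0.57  0.  ]
 [ 0.    0.   -1.  ]] [30.87 18.32 92.59  0.03 68.82 -3.98]
```

View pics/w13.png

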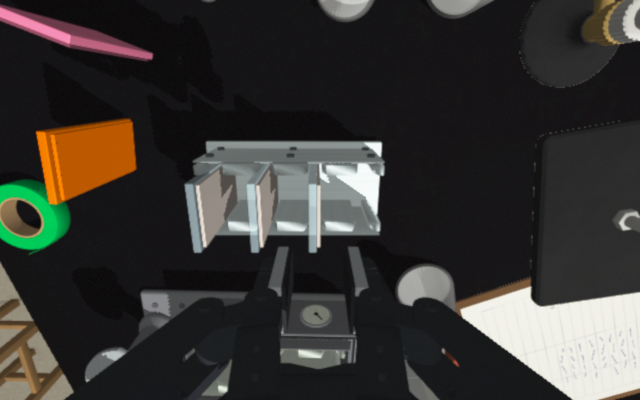

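Run:
```python
from h import *
import pickle;m=pickle.load(open("w13.pkl","rb"))
im=cv2.imread("pics/w13.png");cv2.imwrite("pics/w13b.png",big(im,180,130,210,130,3.8))
```

```text
(no output)
```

View pics/w13b.png

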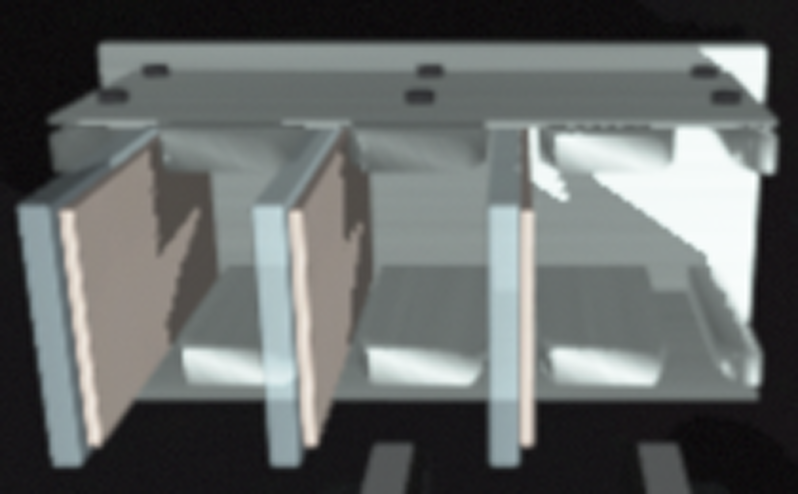

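Run:
```python
from h import *
import pickle;m=pickle.load(open("w13.pkl","rb"))
f=lambda u,v:(180+(u+.5)/3.8-.5,130+(v+.5)/3.8-.5)
for n,a,b in (("A",(46,205),(75,466)),("B",(278,205),(295,466)),("C",(511,205),(511,466))):
    p=p2w("wrist",*f(*a),110,m);q=p2w("wrist",*f(*b),110,m)
    d=p-q;print(n,(p+q)/2,np.hypot(*d[:2]),np.degrees(np.arctan2(d[1],d[0]))-90)
```

```text
A [449.76 343.79 110.  ] 49.73728091877789 33.6446182897818
B [482.52 366.46 110.  ] 49.790382698221975 34.64203517022946
C [515.14 389.02 110.  ] 49.85126141115435 34.60139537909291
```

Emit:
jog_arm(
  increments=[
    [0,0,0,-0.0055,-0.0065,-0.2,0.3],
    [0,0,0,-0.0055,-0.0065,-0.35,0.3],
    [0,0,0,-0.0055,-0.0065,-0.41,0.3],
    [0,0,0,-0.0055,-0.0065,-0.41,0.3],
    [0,0,0,-0.0055,-0.0065,-0.41,0.3],
  ],
)

```text
time: 20.55
tcp_pos: [516.8, 390.1, 85.7]
ee_rot: [[-0.571, 0.821, 0.008], [0.821, 0.571, 0.005], [-0.0, 0.009, -1.0]]
contact_force: [0.3, -0.5, 0.9]
finger_gap: 25.6
```

Emit:
jog_arm(
  increments=[
    [0,0,0,0,0,0,0],
    [0,0,0,0,0,0,0],
    [0,0,0,0,0,0,0],
    [0,0,0,0,0,0,0],
  ],
  force=30,
)

```text
time: 21.05
tcp_pos: [517.0, 390.1, 87.2]
ee_rot: [[-0.571, 0.821, 0.008], [0.821, 0.571, 0.005], [-0.0, 0.009, -1.0]]
contact_force: [-3.3, -2.0, 6.0]
finger_gap: 7.4
```

Run:
```python
from h import *
s=manip.sense();print(s["tcp_pos"],s["ee_rot"],s["contact_force"],s["moment"],s["finger_gap"])
im=manip.camera("wrist");cv2.imwrite("pics/w14.png",im)
```

```text
[516.98 390.11  87.16] [[-0.57  0.82  0.01]
 [ 0.82  0.57  0.01]
 [-0.    0.01 -1.  ]] [-3.26 -1.96  6.04] [-0.46  0.53 -0.08] 7.398923485613037
```

View pics/w14.png

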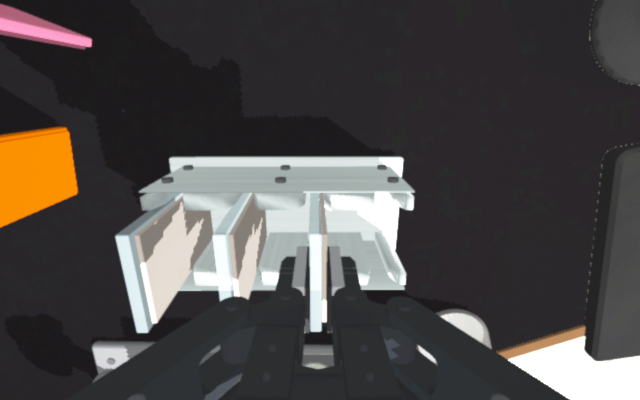

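Emit:
jog_arm(
  increments=[
    [0,0,0,-0.005,-0.003,0.05,0],
    [0,0,0,-0.005,-0.003,0.1,0],
    [0,0,0,-0.005,-0.003,0.2,0],
    [0,0,0,-0.005,-0.003,0.3,0],
    [-0.006,0.01,0,-0.005,-0.003,0.45,0],
    [-0.006,0.01,0,-0.005,-0.003,0.6,0],
    [-0.006,0.01,0,-0.005,-0.003,0.6,0],
  ],
)

```text
time: 21.98
tcp_pos: [518.6, 391.1, 212.5]
ee_rot: [[-0.571, 0.821, 0.008], [0.821, 0.571, 0.005], [-0.0, 0.01, -1.0]]
contact_force: [0.8, -0.2, -1.1]
finger_gap: 7.1
```

Run:
```python
from h import *
s=manip.sense();print(s["tcp_pos"],s["ee_rot"],s["contact_force"],s["moment"],s["finger_gap"])
im=manip.camera("wrist");cv2.imwrite("pics/w15.png",im)
im=manip.camera("scene");cv2.imwrite("pics/s15.png",big(im,220,100,200,150,4))
```

```text
[518.57 391.1  212.5 ] [[-0.57  0.82  0.01]
 [ 0.82  0.57  0.01]
 [-0.    0.01 -1.  ]] [ 0.78 -0.2  -1.08] [-0.03 -0.01 -0.04] 7.13684623991012
```

View pics/w15.png

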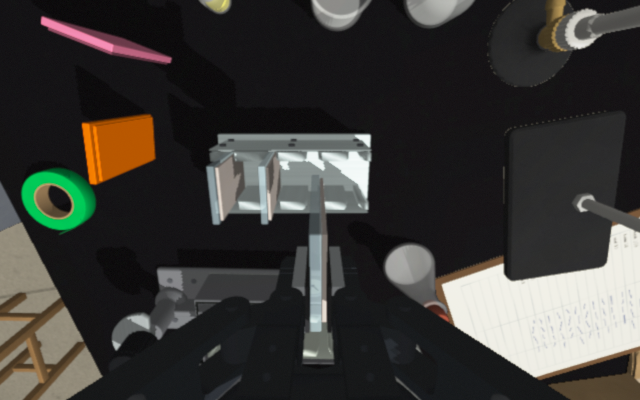

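View pics/s15.png

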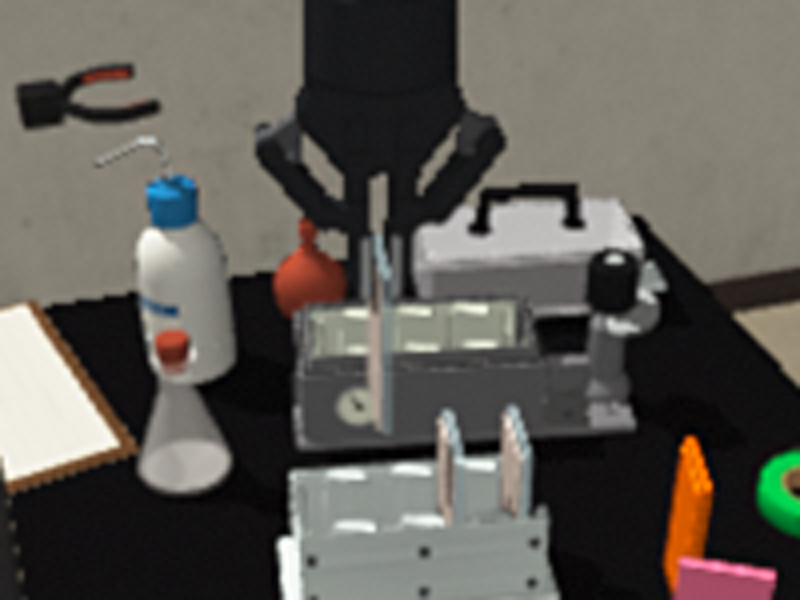

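Emit:
jog_arm(
  increments=[
    [-0.012,0.02,-0.028,0.08,-0.2,0,0],
    [-0.012,0.02,-0.028,0.17,-0.4,0,0],
    [-0.012,0.02,-0.028,0.27,-0.6,0,0],
    [-0.012,0.02,-0.028,0.383,-0.818,0,0],
    [-0.012,0.02,-0.028,0.383,-0.818,0,0],
    [-0.012,0.02,-0.028,0.383,-0.818,0,0],
  ],
)

```text
time: 22.82
tcp_pos: [591.5, 225.8, 205.7]
ee_rot: [[-0.552, 0.833, -0.018], [0.834, 0.552, -0.008], [0.003, -0.02, -1.0]]
contact_force: [0.5, 0.6, -1.4]
finger_gap: 7.5
```

```bash
cat > ov.py <<'E'
from h import *
import sys
# overlay: desiccator model plus plate held at TCP; arg: name, offset plate bottom below tcp
name=sys.argv[1]; off=float(sys.argv[2]); u0,v0,w,hh,F=[float(a) for a in sys.argv[3:8]] if len(sys.argv)>7 else (160,150,320,200,2.5)
s=manip.sense();print(s["time"],s["tcp_pos"],"\n",s["ee_rot"],s["contact_force"],s["moment"],s["finger_gap"])
im=manip.camera("wrist");m=manip.camera_model("wrist");cv2.imwrite(f"pics/{name}r.png",im)
u0,v0,w,hh=map(int,(u0,v0,w,hh))
B=big(im,u0,v0,w,hh,F)
f=frame(578.6,216.5,np.radians(33.5))
def dr(P,col):
    q=proj("wrist",P,m);q=((q-[u0,v0]+.5)*F-.5)
    cv2.polylines(B,[np.int32(np.round(q*8))],True,col,1,cv2.LINE_AA,3)
dr([f(p) for p in [(-79,-36,72),(79,-36,72),(79,36,72),(-79,36,72)]],(0,0,255))
dr([f(p) for p in [(-85,-42,62),(85,-42,62),(85,42,62),(-85,42,62)]],(0,255,0))
for x in(-60,-20,20,60): dr([f(p) for p in [(x-9.5,-30,68),(x+9.5,-30,68),(x+9.5,30,68),(x-9.5,30,68)]],(255,0,0))
R=s["ee_rot"];t=s["tcp_pos"]
pl=lambda z:[t+R@np.array(p) for p in [(-25,-4,z),(25,-4,z),(25,4,z),(-25,4,z)]]
if off>0:
    dr(pl(off),(0,255,255));dr(pl(off-100),(255,0,255))
    b=t+R@np.array([0,0,off]); c,sn=np.cos(np.radians(33.5)),np.sin(np.radians(33.5))
    d=b[:2]-[578.6,216.5];print("bottom in desic:",c*d[0]+sn*d[1],-sn*d[0]+c*d[1],b[2])
cv2.imwrite(f"pics/{name}.png",B)
E
python3 ov.py w16 77
```

```text
22.825 [591.45 225.81 205.67] 
 [[-0.55  0.83 -0.02]
 [ 0.83  0.55 -0.01]
 [ 0.   -0.02 -1.  ]] [ 0.49  0.59 -1.38] [ 0.01  0.01 -0.02] 7.50531749973322
bottom in desic: 14.312220051655633 0.9093141683127204 128.6907337438371
```

View pics/w16.png

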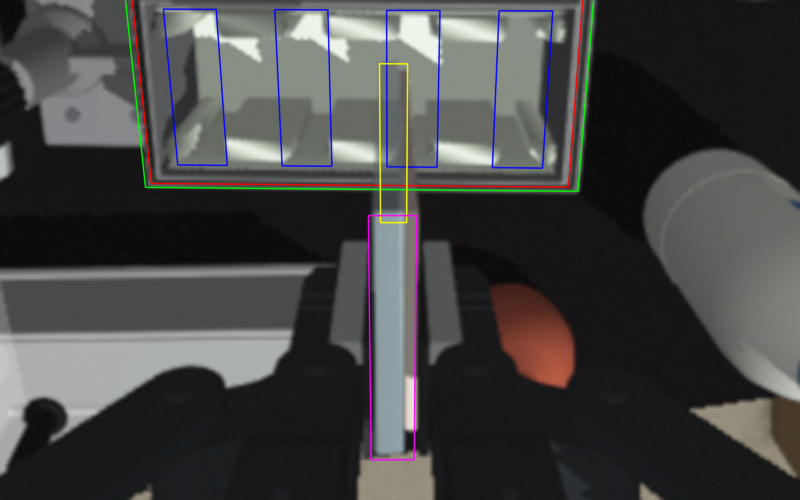

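Emit:
jog_arm(
  increments=[
    [0.01,-0.022,0,0.0195,0.0085,0,0],
    [0.01,-0.022,0,0.0195,0.0085,0,0],
    [0.01,-0.022,0,0.0195,0.0085,0,0],
    [0.01,-0.022,0,0.0195,0.0085,0,0],
  ],
)

```text
time: 23.38
tcp_pos: [595.3, 228.4, 206.2]
ee_rot: [[-0.554, 0.833, -0.0], [0.833, 0.554, -0.001], [-0.0, -0.001, -1.0]]
contact_force: [-1.0, 0.1, -1.7]
finger_gap: 7.3
```

```bash
python3 ov.py w17 77
```

```text
23.375 [595.25 228.41 206.19] 
 [[-0.55  0.83 -0.  ]
 [ 0.83  0.55 -0.  ]
 [-0.   -0.   -1.  ]] [-1.    0.08 -1.65] [-0.05  0.01  0.02] 7.265301852016581
bottom in desic: 20.41373928779083 0.7167189942774552 129.19003035308293
```

View pics/w17.png

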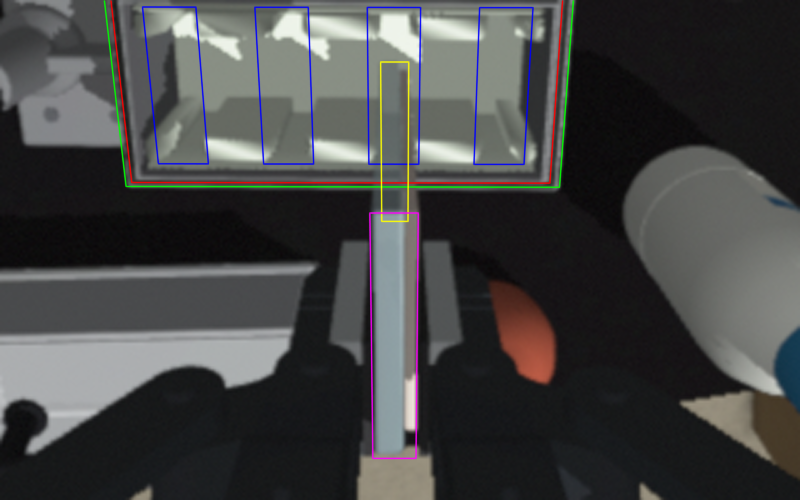

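Emit:
jog_arm(
  increments=[
    [0,0,0,0.001,-0.002,-0.1,0],
    [0,0,0,0.001,-0.002,-0.2,0],
    [0,0,0,0.001,-0.002,-0.27,0],
    [0,0,0,0.001,-0.002,-0.27,0],
    [0,0,0,0.001,-0.002,-0.27,0],
  ],
)

```text
time: 24.05
tcp_pos: [595.9, 228.0, 152.4]
ee_rot: [[-0.554, 0.833, 0.0], [0.833, 0.554, -0.0], [-0.0, -0.0, -1.0]]
contact_force: [-0.1, -0.0, -1.1]
finger_gap: 7.3
```

```bash
python3 ov.py w18 77
```

```text
24.05 [595.86 228.   152.36] 
 [[-0.55  0.83  0.  ]
 [ 0.83  0.55 -0.  ]
 [-0.   -0.   -1.  ]] [-0.1  -0.03 -1.13] [-0.04 -0.02  0.05] 7.319882078158091
bottom in desic: 20.736072468661305 0.0337434829439065 75.36440784970333
```

View pics/w18.png

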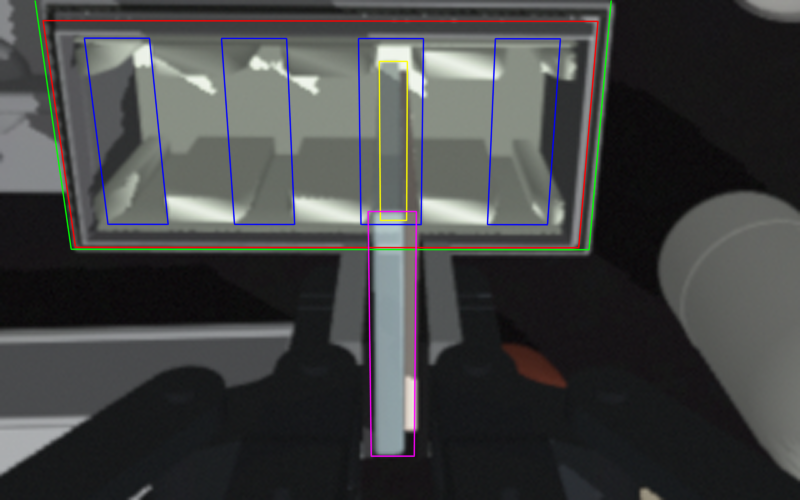

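Emit:
jog_arm(
  increments=[
    [0,0,0,-0.003,-0.0015,-0.05,0],
    [0,0,0,-0.003,-0.0015,-0.1,0],
    [0,0,0,-0.003,-0.0015,-0.15,0],
    [0,0,0,-0.003,-0.0015,-0.2,0],
    [0,0,0,-0.003,-0.0015,-0.25,0],
    [0,0,0,-0.003,-0.0015,-0.25,0],
  ],
)

```text
time: 24.85
tcp_pos: [594.8, 227.3, 101.4]
ee_rot: [[-0.554, 0.833, -0.001], [0.833, 0.554, -0.001], [-0.0, -0.001, -1.0]]
contact_force: [0.1, -0.3, -1.1]
finger_gap: 7.5
```

```bash
python3 ov.py w19 77
```

```text
24.85 [594.79 227.34 101.41] 
 [[-0.55  0.83 -0.  ]
 [ 0.83  0.55 -0.  ]
 [-0.   -0.   -1.  ]] [ 0.11 -0.27 -1.1 ] [-0.13  0.05  0.  ] 7.465667989290185
bottom in desic: 19.369950379993334 0.07286881382417221 24.40729764431066
```

Within the slot with no side force. Lower gently to the floor (14 mm left).

Emit:
jog_arm(
  increments=[
    [0,0,0,0.002,0.001,-0.02,0],
    [0,0,0,0.002,0.001,-0.035,0],
    [0,0,0,0.002,0.001,-0.05,0],
    [0,0,0,0.002,0.001,-0.06,0],
    [0,0,0,0.002,0.001,-0.065,0],
    [0,0,0,0.002,0.001,-0.065,0],
  ],
)

```text
time: 25.65
tcp_pos: [595.6, 227.8, 89.1]
ee_rot: [[-0.554, 0.833, -0.0], [0.833, 0.554, -0.001], [-0.0, -0.001, -1.0]]
contact_force: [-0.3, -0.8, -2.4]
finger_gap: 7.3
```

Emit:
jog_arm(
  increments=[
    [0,0,0,0,0,-0.005,0],
    [0,0,0,0,0,-0.01,0],
    [0,0,0,0,0,-0.01,0],
  ],
)

```text
time: 26.02
tcp_pos: [595.7, 227.8, 87.3]
ee_rot: [[-0.554, 0.833, 0.0], [0.833, 0.554, -0.0], [-0.0, -0.0, -1.0]]
contact_force: [-0.7, 0.1, -2.2]
finger_gap: 7.4
```

Emit:
jog_arm(
  increments=[
    [0,0,0,0,0,-0.005,0],
    [0,0,0,0,0,-0.01,0],
    [0,0,0,0,0,-0.01,0],
  ],
)

```text
time: 26.4
tcp_pos: [596.1, 228.0, 87.1]
ee_rot: [[-0.554, 0.833, 0.0], [0.833, 0.554, -0.0], [-0.001, 0.0, -1.0]]
contact_force: [-2.4, 0.1, 7.1]
finger_gap: 7.2
```

Emit:
jog_arm(
  increments=[
    [0,0,0,0,0,0.005,0.3],
    [0,0,0,0,0,0.005,0.3],
    [0,0,0,0,0,0.005,0.3],
    [0,0,0,0,0,0.15,0.3],
    [0,0,0,0,0,0.35,0.3],
    [0,0,0,0,0,0.6,0.3],
    [0,0,0,0,0,0.6,0.3],
  ],
)

```text
time: 27.28
tcp_pos: [599.8, 229.0, 213.5]
ee_rot: [[-0.554, 0.833, 0.012], [0.833, 0.554, 0.003], [-0.004, 0.011, -1.0]]
contact_force: [0.8, 0.1, 0.1]
finger_gap: 25.9
```

```bash
python3 ov.py w20 0
```

```text
27.275 [599.84 229.04 213.46] 
 [[-0.55  0.83  0.01]
 [ 0.83  0.55  0.  ]
 [-0.    0.01 -1.  ]] [0.78 0.1  0.07] [-0.    0.   -0.05] 25.946479258173216
```

View pics/w20.png

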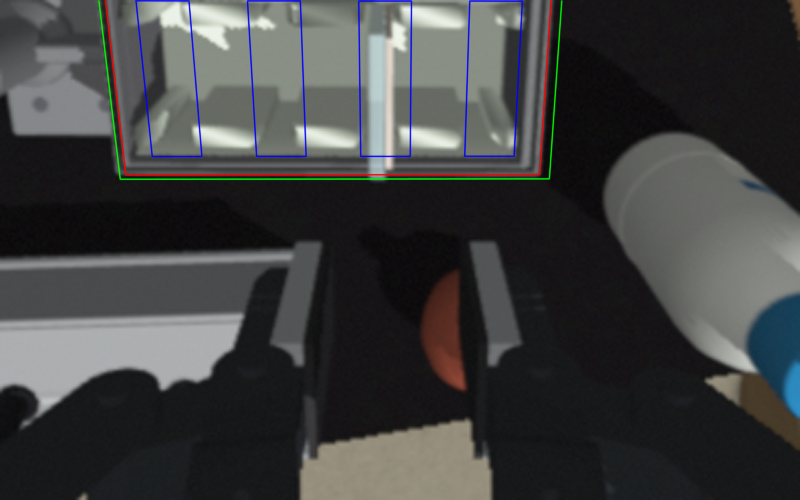

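Emit:
jog_arm(
  increments=[
    [0,0,0.028,-0.15,0.17,0,0.3],
    [0,0,0.028,-0.3,0.35,0,0.3],
    [0,0,0.028,-0.45,0.53,0,0.3],
    [0,0,0.028,-0.587,0.687,0,0.3],
    [0,0,0.028,-0.587,0.687,-0.2,0.3],
    [0,0,0.028,-0.587,0.687,-0.24,0.3],
    [0,0,0.028,-0.587,0.687,-0.24,0.3],
    [0,0,0.028,-0.587,0.687,-0.24,0.3],
  ],
)

```text
time: 28.32
tcp_pos: [481.7, 365.8, 163.2]
ee_rot: [[-0.571, 0.821, 0.008], [0.821, 0.571, 0.002], [-0.003, 0.007, -1.0]]
contact_force: [-0.6, -0.2, 0.9]
finger_gap: 25.4
```

Run:
```python
from h import *
import pickle
s=manip.sense();print(s["tcp_pos"],s["ee_rot"],s["joint_pos"])
im=manip.camera("wrist");m=manip.camera_model("wrist")
pickle.dump(m,open("w21.pkl","wb"))
cv2.imwrite("pics/w21b.png",big(im,220,130,210,130,3.8))
```

```text
[481.66 365.83 163.25] [[-0.57  0.82  0.01]
 [ 0.82  0.57  0.  ]
 [-0.    0.01 -1.  ]] [30.63 13.48 98.85 -0.13 67.24 -4.14]
```

View pics/w21b.png

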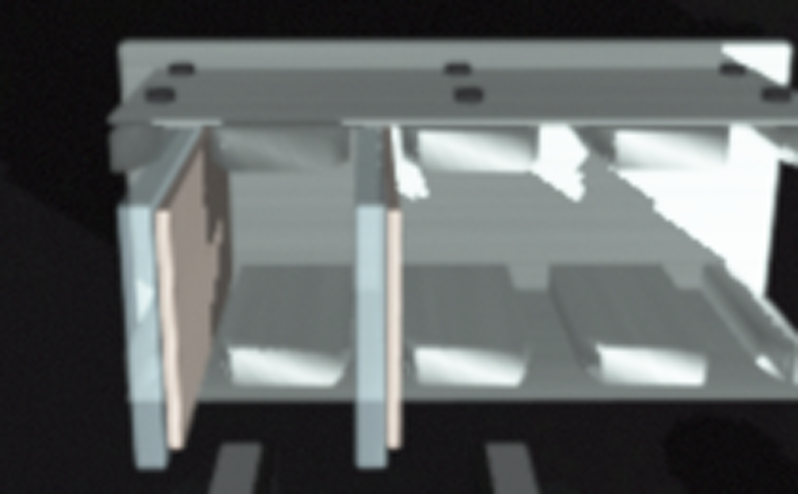

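Run:
```python
from h import *
import pickle;m=pickle.load(open("w21.pkl","rb"))
f=lambda u,v:(220+(u+.5)/3.8-.5,130+(v+.5)/3.8-.5)
for n,a,b in (("A",(144,205),(160,467)),("B",(379,205),(379,467))):
    p=p2w("wrist",*f(*a),110,m);q=p2w("wrist",*f(*b),110,m)
    d=p-q;print(n,(p+q)/2,np.hypot(*d[:2]),np.degrees(np.arctan2(d[1],d[0]))-90)
```

```text
A [450.55 344.42 110.  ] 49.57427219986036 34.647113013920716
B [483.25 366.98 110.  ] 49.66221397180717 34.893402628784955
```

Emit:
jog_arm(
  increments=[
    [0,0,0,0.005,0.005,-0.2,0.3],
    [0,0,0,0.005,0.005,-0.35,0.3],
    [0,0,0,0.005,0.005,-0.4,0.3],
    [0,0,0,0.005,0.005,-0.4,0.3],
    [0,0,0,0.005,0.005,-0.4,0.3],
  ],
)

```text
time: 29.0
tcp_pos: [484.3, 367.7, 85.6]
ee_rot: [[-0.571, 0.821, 0.011], [0.821, 0.571, 0.004], [-0.003, 0.012, -1.0]]
contact_force: [0.8, 0.5, -0.2]
finger_gap: 25.7
```

Emit:
jog_arm(
  increments=[
    [0,0,0,0,0,0,0],
    [0,0,0,0,0,0,0],
    [0,0,0,0,0,0,0],
    [0,0,0,0,0,0,0],
  ],
)

```text
time: 29.5
tcp_pos: [484.8, 368.0, 87.0]
ee_rot: [[-0.571, 0.821, 0.012], [0.821, 0.571, 0.005], [-0.003, 0.013, -1.0]]
contact_force: [-1.7, -2.1, 5.7]
finger_gap: 7.7
```

Emit:
jog_arm(
  increments=[
    [0,0,0,0,0,0.05,0],
    [0,0,0,0,0,0.1,0],
    [0,0,0,0,0,0.2,0],
    [0,0,0,0,0,0.3,0],
    [0,0,0,0,0,0.45,0],
    [0,0,0,0,0,0.6,0],
    [0,0,0,0,0,0.6,0],
    [0,0,0,0,0,0.6,0],
  ],
)

```text
time: 30.5
tcp_pos: [484.5, 367.8, 206.7]
ee_rot: [[-0.571, 0.821, 0.012], [0.821, 0.571, 0.004], [-0.003, 0.012, -1.0]]
contact_force: [-0.2, -1.1, -1.0]
finger_gap: 7.3
```

```bash
python3 ov.py w22 77 160 100 320 200 2.5
```

```text
30.5 [484.47 367.79 206.74] 
 [[-0.57  0.82  0.01]
 [ 0.82  0.57  0.  ]
 [-0.    0.01 -1.  ]] [-0.22 -1.12 -1.01] [-0.01  0.07 -0.02] 7.337693090432022
bottom in desic: 5.965911505163874 177.89086188330955 129.74487357406997
```

View pics/w22.png

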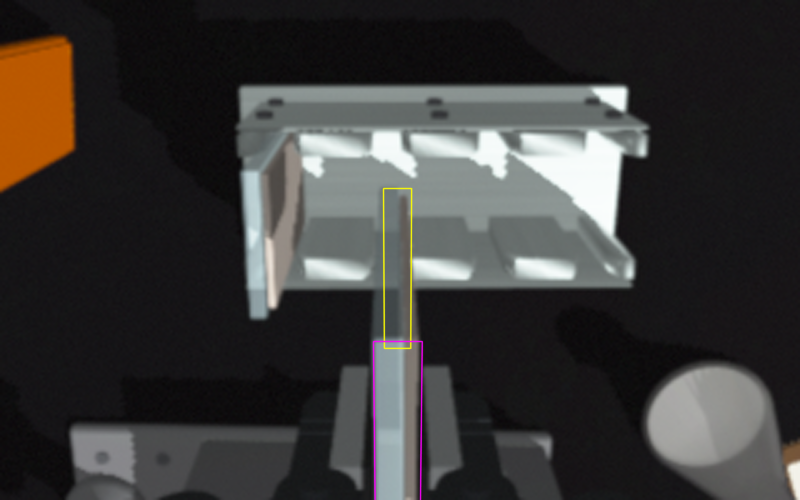

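Emit:
jog_arm(
  increments=[
    [-0.003,0.005,-0.028,0.08,-0.2,0,0],
    [-0.003,0.005,-0.028,0.17,-0.4,0,0],
    [-0.003,0.005,-0.028,0.27,-0.6,0,0],
    [-0.003,0.005,-0.028,0.387,-0.812,0,0],
    [-0.003,0.005,-0.028,0.387,-0.812,0,0],
    [-0.003,0.005,-0.028,0.387,-0.812,0,0],
    [-0.003,0.005,-0.028,0.387,-0.812,0,0],
  ],
)

```text
time: 31.42
tcp_pos: [560.3, 206.0, 204.8]
ee_rot: [[-0.554, 0.833, 0.005], [0.833, 0.554, 0.001], [-0.002, 0.004, -1.0]]
contact_force: [-0.6, 0.8, -1.2]
finger_gap: 7.2
```

```bash
python3 ov.py w23 77
```

```text
31.425 [560.34 205.98 204.83] 
 [[-0.55  0.83  0.  ]
 [ 0.83  0.55  0.  ]
 [-0.    0.   -1.  ]] [-0.58  0.79 -1.18] [-0.04 -0.    0.03] 7.162078350655466
bottom in desic: -20.6940243002881 1.1651261843314042 127.82697901566628
```

Emit:
jog_arm(
  increments=[
    [0,0.005,0,0.006,-0.003,-0.1,0],
    [0,0.005,0,0.006,-0.003,-0.2,0],
    [0,0.005,0,0.006,-0.003,-0.27,0],
    [0,0.005,0,0.006,-0.003,-0.27,0],
    [0,0.005,0,0.006,-0.003,-0.27,0],
  ],
)

```text
time: 32.1
tcp_pos: [562.0, 205.5, 151.3]
ee_rot: [[-0.554, 0.832, 0.002], [0.832, 0.554, 0.001], [-0.0, 0.002, -1.0]]
contact_force: [-0.4, -0.3, -1.6]
finger_gap: 7.8
```

```bash
python3 ov.py w24 77
```

```text
32.1 [562.02 205.54 151.26] 
 [[-0.55  0.83  0.  ]
 [ 0.83  0.55  0.  ]
 [-0.    0.   -1.  ]] [-0.4  -0.27 -1.57] [-0.    0.01 -0.1 ] 7.801788781859959
bottom in desic: -19.72149710672162 0.0027390538402567444 74.26317692237731
```

View pics/w24.png

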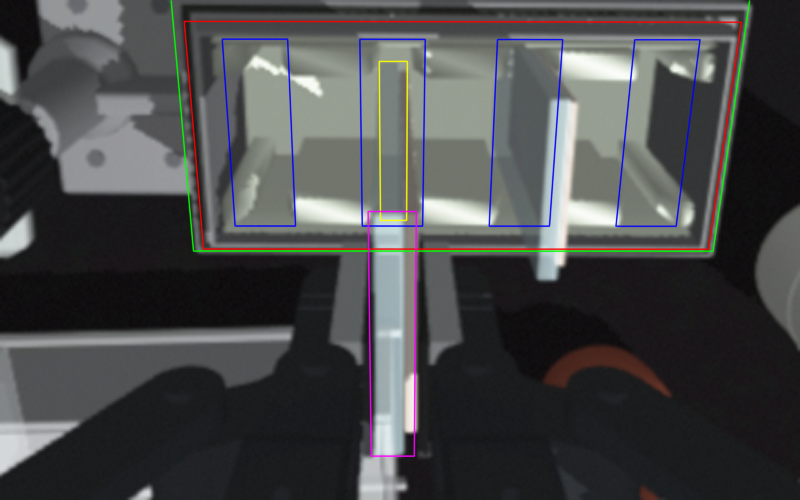

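Aligned over slot 1 (yellow box central in the blue box at ~(393,140)). Lower it.

Emit:
jog_arm(
  increments=[
    [0,0,0,0,0,-0.05,0],
    [0,0,0,0,0,-0.1,0],
    [0,0,0,0,0,-0.15,0],
    [0,0,0,0,0,-0.2,0],
    [0,0,0,0,0,-0.25,0],
    [0,0,0,0,0,-0.25,0],
  ],
)

```text
time: 32.9
tcp_pos: [561.4, 205.4, 100.3]
ee_rot: [[-0.554, 0.832, 0.0], [0.832, 0.554, 0.001], [0.0, 0.001, -1.0]]
contact_force: [-0.1, 0.5, -0.9]
finger_gap: 7.6
```

```bash
python3 ov.py w25 77
```

```text
32.9 [561.39 205.38 100.33] 
 [[-0.55  0.83  0.  ]
 [ 0.83  0.55  0.  ]
 [ 0.    0.   -1.  ]] [-0.1   0.48 -0.92] [ 0.03 -0.04  0.04] 7.602409510011493
bottom in desic: -20.445989887683265 0.2592201432042902 23.332238948631954
```

Emit:
jog_arm(
  increments=[
    [0,0,0,0,0,-0.02,0],
    [0,0,0,0,0,-0.035,0],
    [0,0,0,0,0,-0.05,0],
    [0,0,0,0,0,-0.06,0],
    [0,0,0,0,0,-0.067,0],
    [0,0,0,0,0,-0.067,0],
  ],
)

```text
time: 33.7
tcp_pos: [561.9, 205.5, 87.6]
ee_rot: [[-0.554, 0.832, 0.001], [0.832, 0.554, 0.001], [0.0, 0.002, -1.0]]
contact_force: [-0.6, -0.4, -0.9]
finger_gap: 7.5
```

Emit:
jog_arm(
  increments=[
    [0,0,0,0,0,-0.005,0],
    [0,0,0,0,0,-0.01,0],
    [0,0,0,0,0,-0.01,0],
  ],
)

```text
time: 34.08
tcp_pos: [562.4, 205.8, 87.1]
ee_rot: [[-0.554, 0.832, 0.002], [0.832, 0.554, 0.001], [-0.0, 0.002, -1.0]]
contact_force: [-1.6, -0.2, 4.6]
finger_gap: 7.2
```

Emit:
jog_arm(
  increments=[
    [0,0,0,0,0,0.003,0.3],
    [0,0,0,0,0,0.003,0.3],
    [0,0,0,0,0,0.003,0.3],
    [0,0,0,0,0,0.15,0.3],
    [0,0,0,0,0,0.35,0.3],
    [0,0,0,0,0,0.6,0.3],
    [0,0,0,0,0,0.6,0.3],
  ],
)

```text
time: 34.95
tcp_pos: [566.1, 206.7, 213.1]
ee_rot: [[-0.554, 0.832, 0.013], [0.832, 0.554, 0.004], [-0.004, 0.013, -1.0]]
contact_force: [1.1, -0.4, 0.6]
finger_gap: 25.8
```

Emit:
jog_arm(
  increments=[
    [0,0,0.028,-0.15,0.17,0,0.3],
    [0,0,0.028,-0.3,0.35,0,0.3],
    [0,0,0.028,-0.45,0.53,0,0.3],
    [0,0,0.028,-0.57,0.69,0,0.3],
    [0,0,0.028,-0.57,0.69,-0.2,0.3],
    [0,0,0.028,-0.57,0.69,-0.24,0.3],
    [0,0,0.028,-0.57,0.69,-0.24,0.3],
    [0,0,0.028,-0.57,0.69,-0.24,0.3],
  ],
)

```text
time: 35.95
tcp_pos: [453.3, 344.7, 166.2]
ee_rot: [[-0.572, 0.82, 0.015], [0.821, 0.571, 0.005], [-0.004, 0.015, -1.0]]
contact_force: [0.0, 0.5, 0.2]
finger_gap: 26.0
```

Run:
```python
from h import *
import pickle
s=manip.sense();print(s["tcp_pos"],s["ee_rot"],s["joint_pos"])
im=manip.camera("wrist");m=manip.camera_model("wrist")
pickle.dump(m,open("w26.pkl","wb"))
cv2.imwrite("pics/w26b.png",big(im,220,130,210,130,3.8))
```

```text
[453.27 344.67 166.2 ] [[-0.57  0.82  0.01]
 [ 0.82  0.57  0.01]
 [-0.    0.01 -1.  ]] [ 30.28   8.9  103.91  -0.19  66.33  -4.5 ]
```

View pics/w26b.png

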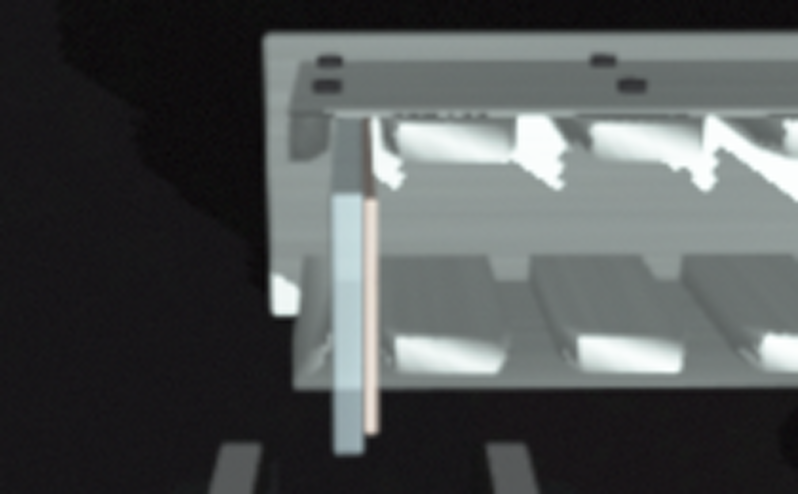

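Run:
```python
from h import *
import pickle;m=pickle.load(open("w26.pkl","rb"))
f=lambda u,v:(220+(u+.5)/3.8-.5,130+(v+.5)/3.8-.5)
for n,a,b in (("A",(355,193),(355,454)),):
    p=p2w("wrist",*f(*a),110,m);q=p2w("wrist",*f(*b),110,m)
    d=p-q;print(n,(p+q)/2,np.hypot(*d[:2]),np.degrees(np.arctan2(d[1],d[0]))-90)
```

```text
A [451.07 344.53 110.  ] 49.85841974646993 34.55722036216025
```

Emit:
jog_arm(
  increments=[
    [-0.005,0.015,0,-0.015,-0.003,-0.15,0.3],
    [-0.005,0.015,0,-0.015,-0.003,-0.32,0.3],
    [-0.005,0.015,0,-0.015,-0.003,-0.41,0.3],
    [-0.005,0.015,0,-0.015,-0.003,-0.41,0.3],
    [-0.005,0.015,0,-0.015,-0.003,-0.41,0.3],
  ],
)

```text
time: 36.62
tcp_pos: [451.7, 344.8, 86.0]
ee_rot: [[-0.571, 0.821, 0.006], [0.821, 0.571, 0.003], [-0.001, 0.006, -1.0]]
contact_force: [0.1, -0.8, -0.5]
finger_gap: 25.7
```

Emit:
jog_arm(
  increments=[
    [0,0,0,0,0,0,0],
    [0,0,0,0,0,0,0],
    [0,0,0,0,0,0,0],
    [0,0,0,0,0,0,0],
  ],
)

```text
time: 37.12
tcp_pos: [452.5, 345.3, 87.6]
ee_rot: [[-0.571, 0.821, 0.008], [0.821, 0.571, 0.004], [-0.001, 0.008, -1.0]]
contact_force: [-2.1, -1.6, 6.1]
finger_gap: 7.5
```

Emit:
jog_arm(
  increments=[
    [0,0,0,0,0,0.05,0],
    [0,0,0,0,0,0.1,0],
    [0,0,0,0,0,0.2,0],
    [0,0,0,0,0,0.3,0],
    [0,0,0,0,0,0.45,0],
    [0,0,0,0,0,0.6,0],
    [0,0,0,0,0,0.6,0],
    [0,0,0,0,0,0.6,0],
  ],
)

```text
time: 38.12
tcp_pos: [452.1, 345.0, 207.2]
ee_rot: [[-0.571, 0.821, 0.007], [0.821, 0.571, 0.003], [-0.001, 0.008, -1.0]]
contact_force: [-0.1, -0.3, -1.6]
finger_gap: 7.1
```

```bash
python3 ov.py w27 77 160 100 320 200 2.5
```

```text
38.125 [452.11 345.02 207.19] 
 [[-0.57  0.82  0.01]
 [ 0.82  0.57  0.  ]
 [-0.    0.01 -1.  ]] [-0.1  -0.28 -1.57] [-0.03  0.05 -0.01] 7.125649585771183
bottom in desic: -33.94921968213758 176.91149216025264 130.19032303054897
```

View pics/w27.png

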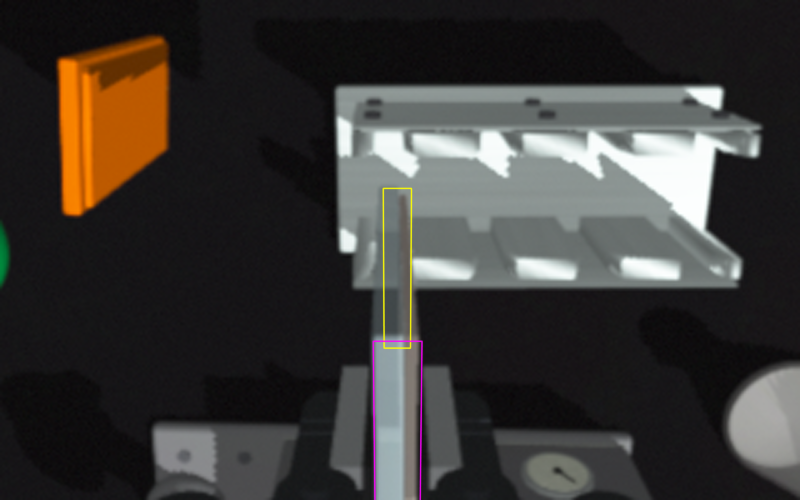

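Emit:
jog_arm(
  increments=[
    [-0.002,0.003,-0.028,0.08,-0.2,0,0],
    [-0.002,0.003,-0.028,0.17,-0.4,0,0],
    [-0.002,0.003,-0.028,0.27,-0.6,0,0],
    [-0.002,0.003,-0.028,0.385,-0.81,0,0],
    [-0.002,0.003,-0.028,0.385,-0.81,0,0],
    [-0.002,0.003,-0.028,0.385,-0.81,0,0],
    [-0.002,0.003,-0.028,0.385,-0.81,0,0],
  ],
)

```text
time: 39.05
tcp_pos: [527.6, 183.6, 205.4]
ee_rot: [[-0.554, 0.832, 0.001], [0.832, 0.554, 0.001], [-0.0, 0.002, -1.0]]
contact_force: [-0.6, 0.8, -0.9]
finger_gap: 7.5
```

```bash
python3 ov.py w28 77
```

```text
39.05 [527.61 183.55 205.37] 
 [[-0.55  0.83  0.  ]
 [ 0.83  0.55  0.  ]
 [-0.    0.   -1.  ]] [-0.59  0.83 -0.89] [-0.02  0.01 -0.01] 7.500721225658308
bottom in desic: -60.585960826760186 0.6674973836041573 128.37258274883663
```

Emit:
jog_arm(
  increments=[
    [0,0,0,0.005,-0.004,-0.1,0],
    [0,0,0,0.005,-0.004,-0.2,0],
    [0,0,0,0.005,-0.004,-0.27,0],
    [0,0,0,0.005,-0.004,-0.27,0],
    [0,0,0,0.005,-0.004,-0.27,0],
  ],
)

```text
time: 39.72
tcp_pos: [529.1, 183.1, 152.0]
ee_rot: [[-0.555, 0.832, 0.003], [0.832, 0.555, 0.001], [-0.001, 0.003, -1.0]]
contact_force: [0.5, 0.1, -0.8]
finger_gap: 7.3
```

```bash
python3 ov.py w29 77
```

```text
39.725 [529.14 183.08 151.99] 
 [[-0.55  0.83  0.  ]
 [ 0.83  0.55  0.  ]
 [-0.    0.   -1.  ]] [ 0.5   0.1  -0.78] [-0.02  0.05 -0.05] 7.330471567232614
bottom in desic: -59.477918089498345 -0.6207697502617826 74.98668104311913
```

View pics/w29.png

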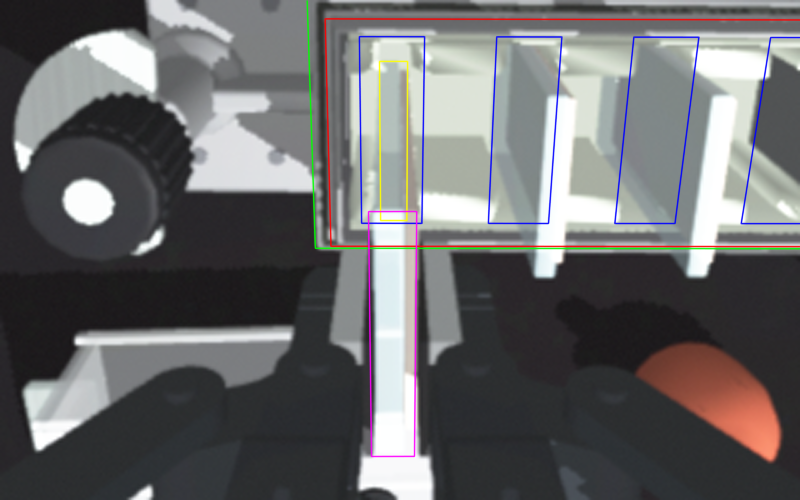

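Emit:
jog_arm(
  increments=[
    [0,0,0,-0.001,0,-0.05,0],
    [0,0,0,-0.001,0,-0.1,0],
    [0,0,0,-0.001,0,-0.15,0],
    [0,0,0,-0.001,0,-0.2,0],
    [0,0,0,-0.001,0,-0.25,0],
    [0,0,0,-0.001,0,-0.25,0],
  ],
)

```text
time: 40.52
tcp_pos: [528.2, 182.9, 101.0]
ee_rot: [[-0.555, 0.832, 0.001], [0.832, 0.555, 0.001], [0.0, 0.001, -1.0]]
contact_force: [0.1, -0.8, -1.1]
finger_gap: 7.5
```

```bash
python3 ov.py w30 77
```

```text
40.525 [528.25 182.87 101.02] 
 [[-0.55  0.83  0.  ]
 [ 0.83  0.55  0.  ]
 [ 0.    0.   -1.  ]] [ 0.12 -0.78 -1.14] [ 0.03 -0.01  0.  ] 7.476131952355669
bottom in desic: -60.46665111437587 -0.25097876710974276 24.02195278058909
```

Emit:
jog_arm(
  increments=[
    [0,0,0,0,0,-0.02,0],
    [0,0,0,0,0,-0.035,0],
    [0,0,0,0,0,-0.05,0],
    [0,0,0,0,0,-0.06,0],
    [0,0,0,0,0,-0.067,0],
    [0,0,0,0,0,-0.067,0],
  ],
)

```text
time: 41.32
tcp_pos: [528.7, 183.0, 88.2]
ee_rot: [[-0.555, 0.832, 0.002], [0.832, 0.555, 0.001], [-0.0, 0.002, -1.0]]
contact_force: [-0.5, 0.8, -1.4]
finger_gap: 7.3
```

Emit:
jog_arm(
  increments=[
    [0,0,0,0,0,-0.005,0],
    [0,0,0,0,0,-0.01,0],
    [0,0,0,0,0,-0.01,0],
  ],
)

```text
time: 41.7
tcp_pos: [529.3, 183.2, 87.7]
ee_rot: [[-0.555, 0.832, 0.003], [0.832, 0.555, 0.001], [-0.001, 0.003, -1.0]]
contact_force: [-2.4, -0.1, 5.9]
finger_gap: 7.4
```

Emit:
jog_arm(
  increments=[
    [0,0,0,0,0,0.003,0.3],
    [0,0,0,0,0,0.003,0.3],
    [0,0,0,0,0,0.003,0.3],
    [0,0,0,0,0,0.15,0.3],
    [0,0,0,0,0,0.35,0.3],
    [0,0,0,0,0,0.6,0.3],
    [0,0,0,0,0,0.7,0.3],
    [0,0,0,0,0,0.7,0.3],
  ],
)

```text
time: 42.7
tcp_pos: [530.4, 183.4, 229.2]
ee_rot: [[-0.555, 0.832, 0.006], [0.832, 0.555, 0.002], [-0.002, 0.006, -1.0]]
contact_force: [-0.3, -0.1, -0.3]
finger_gap: 25.7
```

```bash
python3 ov.py w31 0 100 150 320 200 2.5
python3 - <<'E'
from h import *
im=manip.camera("scene");cv2.imwrite("pics/s31.png",big(im,220,100,200,150,4))
E
```

```text
42.7 [530.36 183.42 229.16] 
 [[-0.55  0.83  0.01]
 [ 0.83  0.55  0.  ]
 [-0.    0.01 -1.  ]] [-0.35 -0.1  -0.31] [ 0.08 -0.01  0.01] 25.72823862118964
```

View pics/s31.png

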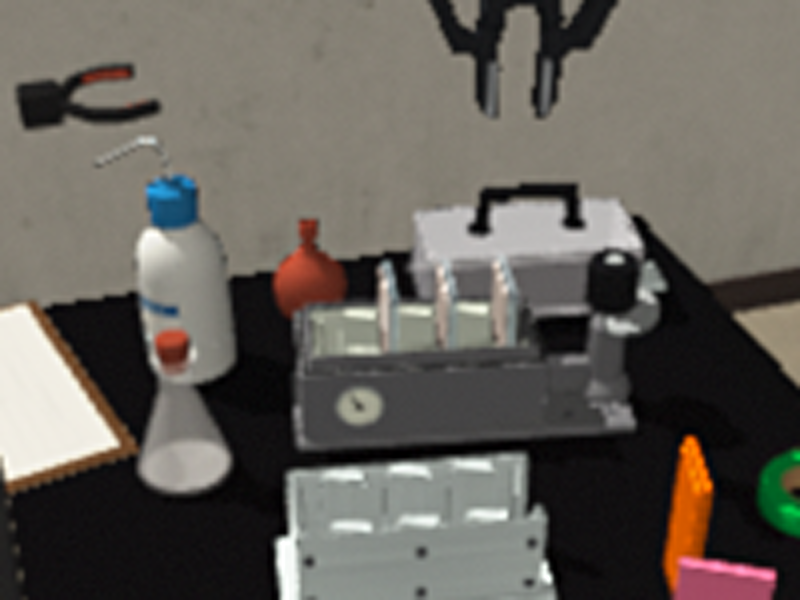

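View pics/w31.png

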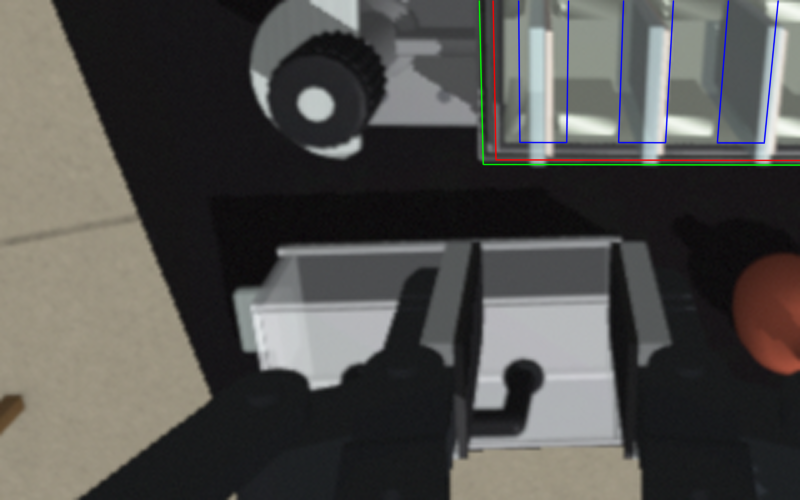

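Emit:
jog_arm(
  increments=[
    [0,0,0.2,0.06,-0.2,0,0.6],
    [0,0,0.4,0.12,-0.4,0,0.6],
    [0,0,0.6,0.18,-0.6,0,0.6],
    [0,0,0.8,0.23,-0.757,0,0.6],
    [0,0,1,0.23,-0.757,0,0.6],
    [0,0,1,0.23,-0.757,0,0.6],
  ],
)

```text
time: 43.55
tcp_pos: [572.5, 31.1, 222.5]
ee_rot: [[-0.98, 0.199, -0.006], [0.199, 0.98, 0.0], [0.006, -0.001, -1.0]]
contact_force: [0.5, 0.2, -0.2]
finger_gap: 50.9
```

Emit:
jog_arm(
  increments=[
    [0,0,0.2,0,0,0,0.6],
    [0,0,0.4,0,0,0,0.6],
    [0,0,0.6,0,0,0,0.6],
    [0,0,0.8,0,0,0,0.6],
    [0,0,1,0,0,0,0.6],
    [0,0,1,0,0,0,0.6],
    [0,0,1,0,0,0,0.6],
  ],
)

```text
time: 44.42
tcp_pos: [572.0, 31.5, 221.6]
ee_rot: [[-0.835, -0.55, -0.006], [-0.55, 0.835, -0.004], [0.007, 0.0, -1.0]]
contact_force: [0.2, 0.6, 0.4]
finger_gap: 51.1
```

```bash
cat > ovc.py <<'E'
from h import *
import sys
name=sys.argv[1];cx,cy,yw,cz=[float(a) for a in sys.argv[2:6]];u0,v0,w,hh=[int(a) for a in sys.argv[6:10]];F=float(sys.argv[10])
s=manip.sense();R=s["ee_rot"];print(s["time"],s["tcp_pos"],"\n",R,"yaw",np.degrees(np.arctan2(R[1,0],R[0,0])),s["contact_force"],s["moment"],s["finger_gap"],s["joint_pos"])
im=manip.camera("wrist");m=manip.camera_model("wrist")
B=big(im,u0,v0,w,hh,F)
def dr(P,col):
    q=proj("wrist",P,m);q=((q-[u0,v0]+.5)*F-.5)
    cv2.polylines(B,[np.int32(np.round(q*8))],True,col,1,cv2.LINE_AA,3)
f=frame(cx,cy,np.radians(yw),cz)
dr([f(p) for p in [(-85,-42,58),(85,-42,58),(85,42,58),(-85,42,58)]],(0,0,255))
dr([f(p) for p in [(-85,-42,0),(85,-42,0),(85,42,0),(-85,42,0)]],(0,255,0))
dr([f(p) for p in [(-115,-18,8),(-85,-18,8),(-85,18,8),(-115,18,8)]],(255,0,0))
dr([f(p) for p in [(-34,-6,90),(34,-6,90),(34,6,90),(-34,6,90)]],(0,255,255))
d=frame(578.6,216.5,np.radians(33.5))
dr([d(p) for p in [(-79,-36,72),(79,-36,72),(79,36,72),(-79,36,72)]],(255,0,255))
dr([d(p) for p in [(-85,-42,62),(85,-42,62),(85,42,62),(-85,42,62)]],(255,255,0))
cv2.imwrite(f"pics/{name}.png",B)
E
python3 ovc.py w32 575.4 31.5 35.4 0 120 0 400 300 2
```

```text
44.425 [571.99  31.53 221.56] 
 [[-0.84 -0.55 -0.01]
 [-0.55  0.84 -0.  ]
 [ 0.01  0.   -1.  ]] yaw -146.62629056211645 [0.23 0.62 0.43] [ 0.02 -0.02  0.04] 51.12191543902476 [  -3.73    6.85   99.91   -0.25   73.58 -127.04]
```

View pics/w32.png

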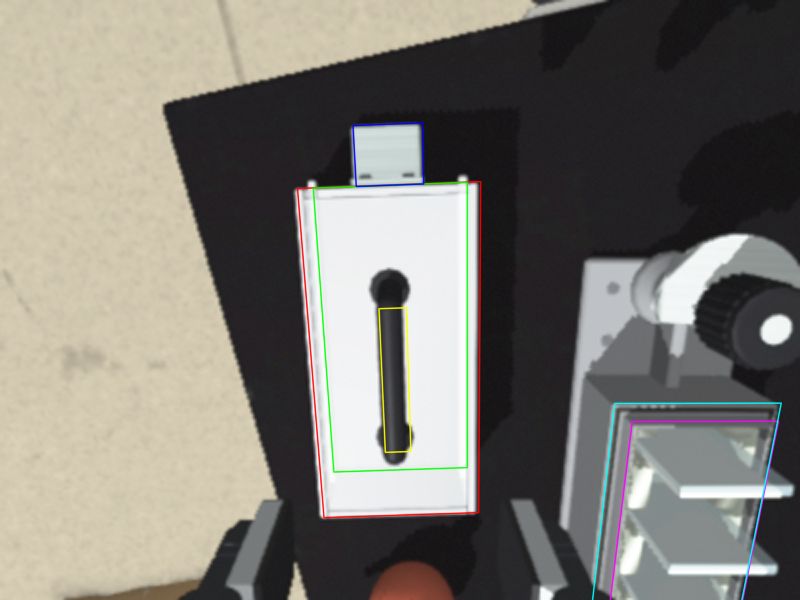

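Emit:
jog_arm(
  increments=[
    [0.005,-0.008,0.045,0.022,0.002,-0.15,0.6],
    [0.005,-0.008,0.045,0.022,0.002,-0.35,0.6],
    [0.005,-0.008,0.045,0.022,0.002,-0.55,0.6],
    [0.005,-0.008,0.045,0.022,0.002,-0.68,0.6],
    [0.005,-0.008,0.045,0.022,0.002,-0.73,0.6],
    [0.005,-0.008,0.045,0.022,0.002,-0.73,0.6],
    [0.005,-0.008,0.045,0.022,0.002,-0.73,0.6],
  ],
)

```text
time: 45.35
tcp_pos: [578.0, 31.7, 77.5]
ee_rot: [[-0.815, -0.579, 0.004], [-0.579, 0.815, -0.0], [-0.003, -0.002, -1.0]]
contact_force: [-0.7, 0.8, 1.6]
finger_gap: 51.2
```

Emit:
jog_arm(
  increments=[
    [0,0,0,0,0,0,0],
    [0,0,0,0,0,0,0],
    [0,0,0,0,0,0,0],
    [0,0,0,0,0,0,0],
    [0,0,0,0,0,0,0],
  ],
  force=60,
)

```text
time: 45.98
tcp_pos: [578.4, 32.3, 78.5]
ee_rot: [[-0.815, -0.579, 0.004], [-0.579, 0.815, 0.001], [-0.004, -0.002, -1.0]]
contact_force: [-1.9, 2.2, 5.8]
finger_gap: 9.9
```

Emit:
jog_arm(
  increments=[
    [0,0,0,0,0,0.05,0],
    [0,0,0,0,0,0.15,0],
    [0,0,0,0,0,0.35,0],
    [0,0,0,0,0,0.55,0],
    [0,0,0,0,0,0.75,0],
    [0,0,0,0,0,0.95,0],
    [0,0,0,0,0,0.95,0],
    [0,0,0,0,0,0.95,0],
  ],
)

```text
time: 46.98
tcp_pos: [577.5, 32.2, 267.3]
ee_rot: [[-0.815, -0.579, 0.003], [-0.579, 0.815, 0.001], [-0.002, -0.001, -1.0]]
contact_force: [-0.6, -0.5, -3.2]
finger_gap: 9.2
```

```bash
python3 ovc.py w33 575.4 31.5 35.4 190 120 0 400 300 2
```

```text
46.975 [577.47  32.22 267.29] 
 [[-0.82 -0.58  0.  ]
 [-0.58  0.82  0.  ]
 [-0.   -0.   -1.  ]] yaw -144.60276490188826 [-0.59 -0.51 -3.18] [ 0.01 -0.03 -0.02] 9.215857943911953 [  -3.78    5.09   96.83    0.04   77.93 -129.19]
```

View pics/w33.png

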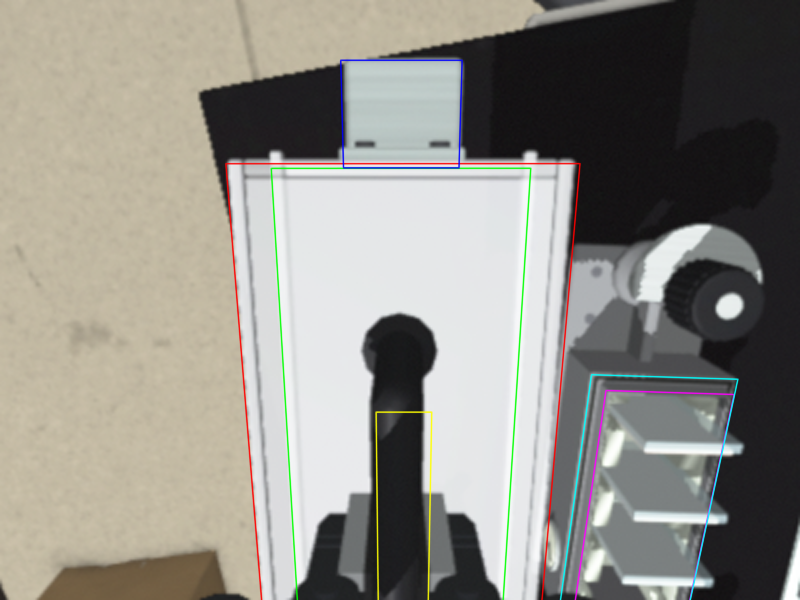

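Emit:
jog_arm(
  increments=[
    [0,0,-0.01,0,0.1,0,0],
    [0,0,-0.02,0,0.3,0,0],
    [0,0,-0.042,0.01,0.5,0,0],
    [0,0,-0.042,0.018,0.7,0,0],
    [0,0,-0.042,0.018,0.87,0,0],
    [0,0,-0.042,0.018,0.93,0,0],
    [0,0,-0.042,0.018,0.93,0,0],
    [0,0,-0.042,0.018,0.93,0,0],
  ],
)

```text
time: 48.02
tcp_pos: [580.2, 217.0, 265.1]
ee_rot: [[-0.834, -0.551, -0.001], [-0.551, 0.834, -0.001], [0.001, 0.0, -1.0]]
contact_force: [-0.7, 0.3, -2.8]
finger_gap: 9.8
```

```bash
python3 ovc.py w34 578.6 216.5 33.5 187 120 0 400 300 2
```

```text
48.025 [580.18 217.   265.12] 
 [[-0.83 -0.55 -0.  ]
 [-0.55  0.83 -0.  ]
 [ 0.    0.   -1.  ]] yaw -146.54723959993547 [-0.73  0.27 -2.82] [ 0.04 -0.    0.02] 9.770274691329153 [  14.03   10.37   91.19   -0.02   78.52 -109.42]
```

View pics/w34.png

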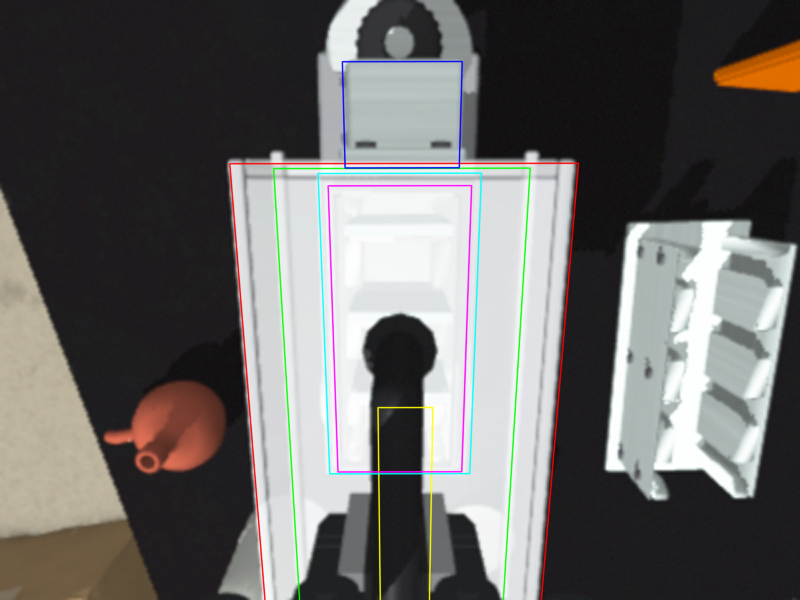

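Emit:
jog_arm(
  increments=[
    [0,0,0,0.005,0.006,-0.1,0],
    [0,0,0,0.005,0.006,-0.25,0],
    [0,0,0,0.005,0.006,-0.4,0],
    [0,0,0,0.005,0.006,-0.48,0],
    [0,0,0,0.005,0.006,-0.52,0],
    [0,0,0,0.005,0.006,-0.52,0],
    [0,0,0,0.005,0.006,-0.52,0],
  ],
)

```text
time: 48.95
tcp_pos: [582.4, 218.3, 162.9]
ee_rot: [[-0.835, -0.551, 0.002], [-0.551, 0.835, 0.0], [-0.002, -0.001, -1.0]]
contact_force: [0.2, -0.5, -2.8]
finger_gap: 9.7
```

```bash
python3 ovc.py w35 578.6 216.5 33.5 83 120 0 400 300 2; python3 -c "
from h import *
im=manip.camera('scene');cv2.imwrite('pics/s35.png',big(im,220,100,200,150,4))"
```

```text
48.95 [582.39 218.34 162.93] 
 [[-0.83 -0.55  0.  ]
 [-0.55  0.83  0.  ]
 [-0.   -0.   -1.  ]] yaw -146.57021787364465 [ 0.16 -0.5  -2.78] [ 0.   -0.03 -0.  ] 9.673537795104396 [  14.09   15.66   96.19   -0.01   68.04 -109.34]
```

View pics/w35.png

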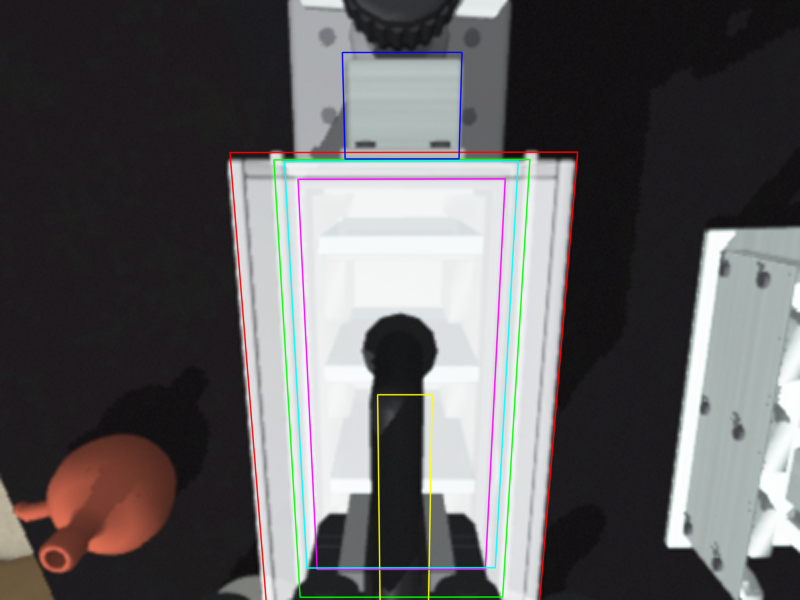

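View pics/s35.png

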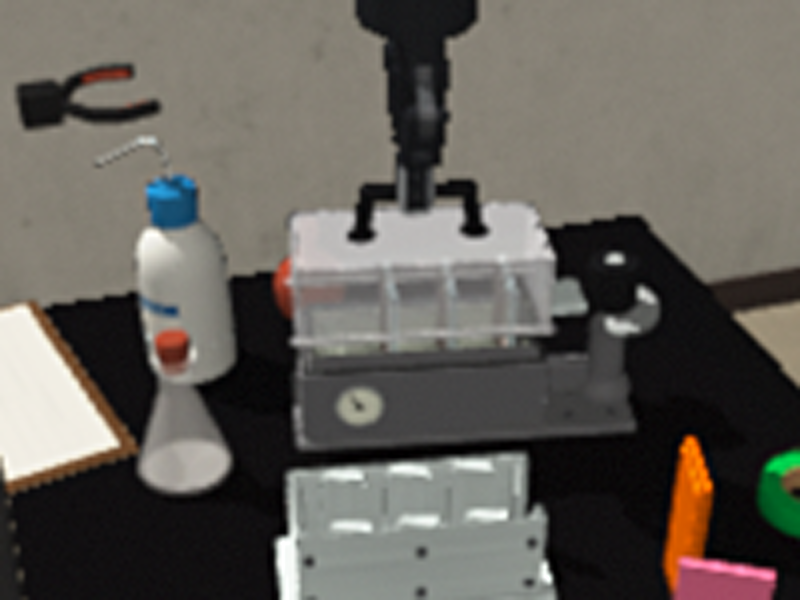

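Emit:
jog_arm(
  increments=[
    [0,0,0,-0.006,-0.0015,0,0],
    [0,0,0,-0.006,-0.0015,0,0],
    [0,0,0,-0.006,-0.0015,-0.02,0],
    [0,0,0,-0.006,-0.0015,-0.04,0],
    [0,0,0,-0.006,-0.0015,-0.06,0],
    [0,0,0,-0.006,-0.0015,-0.075,0],
    [0,0,0,-0.006,-0.0015,-0.085,0],
    [0,0,0,-0.006,-0.0015,-0.085,0],
  ],
)

```text
time: 50.05
tcp_pos: [581.1, 218.0, 145.8]
ee_rot: [[-0.835, -0.551, 0.002], [-0.551, 0.835, 0.0], [-0.001, -0.001, -1.0]]
contact_force: [-0.6, -0.6, -3.9]
finger_gap: 9.5
```

```bash
python3 ovc.py w36 578.6 216.5 33.5 67 120 0 400 300 2
```

```text
50.05 [581.08 218.05 145.78] 
 [[-0.83 -0.55  0.  ]
 [-0.55  0.83  0.  ]
 [-0.   -0.   -1.  ]] yaw -146.56745247428552 [-0.63 -0.64 -3.85] [-0.01  0.02  0.08] 9.546602750691923 [  14.1    16.59   97.02   -0.01   66.29 -109.34]
```

View pics/w36.png

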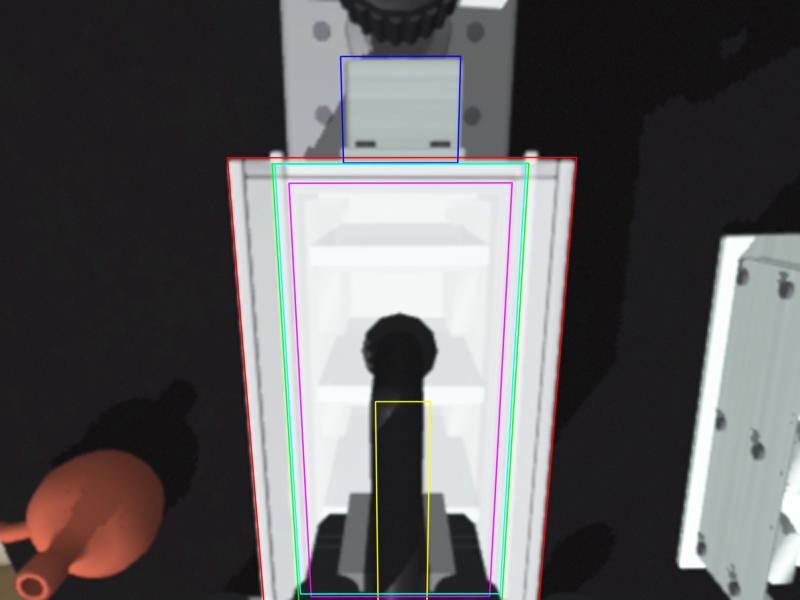

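Cover edges match the target outline, with no contact force so far. Last 6 mm.

Emit:
jog_arm(
  increments=[
    [0,0,0,0,0,-0.01,0],
    [0,0,0,0,0,-0.017,0],
    [0,0,0,0,0,-0.024,0],
    [0,0,0,0,0,-0.028,0],
    [0,0,0,0,0,-0.028,0],
  ],
)

```text
time: 50.72
tcp_pos: [581.2, 218.3, 140.8]
ee_rot: [[-0.835, -0.551, 0.002], [-0.551, 0.835, 0.001], [-0.002, -0.0, -1.0]]
contact_force: [-0.7, 0.7, -0.4]
finger_gap: 9.6
```

Emit:
jog_arm(
  increments=[
    [0,0,0,0,0,-0.004,0],
    [0,0,0,0,0,-0.007,0],
    [0,0,0,0,0,-0.007,0],
  ],
)

```text
time: 51.1
tcp_pos: [581.0, 218.7, 140.5]
ee_rot: [[-0.835, -0.551, 0.002], [-0.551, 0.835, 0.001], [-0.002, 0.0, -1.0]]
contact_force: [-4.0, 0.4, 5.5]
finger_gap: 9.5
```

Emit:
jog_arm(
  increments=[
    [0,0,0,0,0,0.003,0.6],
    [0,0,0,0,0,0.003,0.6],
    [0,0,0,0,0,0.003,0.6],
    [0,0,0,0,0,0.1,0.6],
    [0,0,0,0,0,0.3,0.6],
    [0,0,0,0,0,0.5,0.6],
    [0,0,0,0,0,0.5,0.6],
  ],
)

```text
time: 51.98
tcp_pos: [584.5, 219.6, 247.5]
ee_rot: [[-0.834, -0.551, 0.013], [-0.551, 0.835, 0.004], [-0.013, -0.004, -1.0]]
contact_force: [1.2, 0.4, 0.5]
finger_gap: 51.2
```

Emit:
jog_arm(
  increments=[
    [0,0,0,-0.25,-0.17,0,0.7],
    [0,0,0,-0.5,-0.33,0,0.7],
    [0,0,0,-0.59,-0.39,0,0.7],
    [0,0,0,-0.59,-0.39,0,0.7],
    [0,0,0,-0.59,-0.39,0,0.7],
  ],
)

```text
time: 52.6
tcp_pos: [467.4, 141.9, 247.9]
ee_rot: [[-0.834, -0.551, 0.014], [-0.551, 0.835, 0.005], [-0.015, -0.004, -1.0]]
contact_force: [-0.0, 0.9, 0.1]
finger_gap: 59.7
```

```bash
python3 ovc.py w37 578.6 216.5 33.5 62 120 0 400 300 2; python3 -c "
from h import *
m=manip.camera_model('wrist');print((proj('wrist',[[466.2,142,116]],m)-[120,0])*2)"
```

```text
52.6 [467.36 141.92 247.89] 
 [[-0.83 -0.55  0.01]
 [-0.55  0.83  0.  ]
 [-0.01 -0.   -1.  ]] yaw -146.56663093001555 [-0.03  0.86  0.09] [ 0.02 -0.03  0.05] 59.73295090603902 [   8.56   -6.03  109.98    0.15   75.19 -114.91]
[[401.12 367.69]]
```

View pics/w37.png

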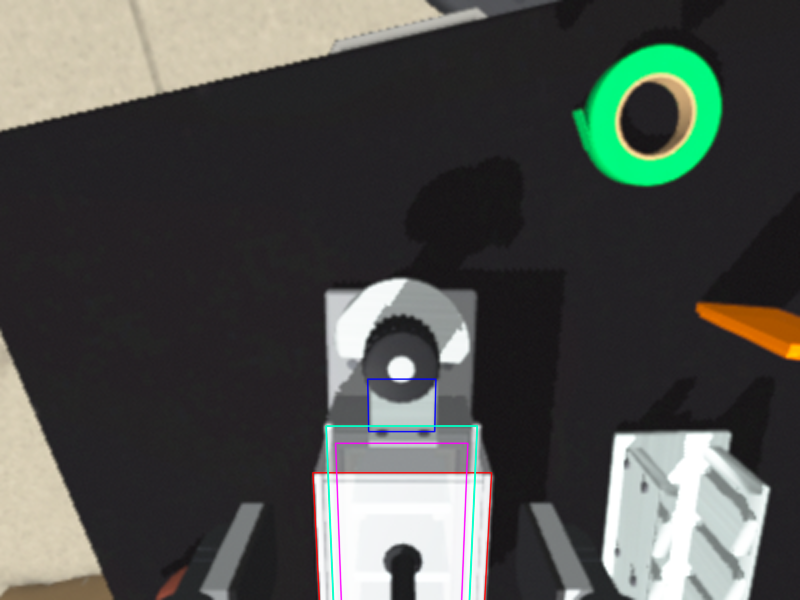

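Emit:
jog_arm(
  increments=[
    [-0.006,0.017,0,-0.008,0,-0.25,0.7],
    [-0.006,0.017,0,-0.008,0,-0.5,0.7],
    [-0.006,0.017,0,-0.008,0,-0.7,0.7],
    [-0.006,0.017,0,-0.008,0,-0.79,0.7],
    [-0.006,0.017,0,-0.008,0,-0.79,0.7],
    [-0.006,0.017,0,-0.008,0,-0.79,0.7],
  ],
)

```text
time: 53.4
tcp_pos: [467.3, 142.4, 90.7]
ee_rot: [[-0.834, -0.551, 0.003], [-0.551, 0.834, 0.0], [-0.002, -0.001, -1.0]]
contact_force: [0.3, -0.2, -0.0]
finger_gap: 59.8
```

Emit:
jog_arm(
  increments=[
    [0,0,0,0,0,0,0],
    [0,0,0,0,0,0,0],
    [0,0,0,0,0,0,0],
    [0,0,0,0,0,0,0],
    [0,0,0,0,0,0,0],
  ],
  force=40,
)

```text
time: 54.02
tcp_pos: [468.2, 143.9, 92.8]
ee_rot: [[-0.835, -0.551, 0.005], [-0.551, 0.835, 0.003], [-0.006, 0.0, -1.0]]
contact_force: [-3.0, 3.0, 5.1]
finger_gap: 34.4
```

Emit:
jog_arm(
  increments=[
    [0,0,-0.2,0,0,-0.001,0],
    [0,0,-0.4,0,0,-0.002,0],
    [0,0,-0.6,0,0,-0.003,0],
    [0,0,-0.8,0,0,-0.004,0],
    [0,0,-1,0,0,-0.004,0],
    [0,0,-1,0,0,-0.004,0],
  ],
)

```text
time: 54.78
tcp_pos: [468.4, 142.0, 92.3]
ee_rot: [[-0.98, 0.2, 0.006], [0.2, 0.98, -0.005], [-0.007, -0.004, -1.0]]
contact_force: [-0.1, -6.4, -1.8]
finger_gap: 34.5
```

```bash
python3 ovc.py w38 578.6 216.5 33.5 62 0 0 640 400 1.2
```

```text
54.775 [468.43 142.    92.28] 
 [[-0.98  0.2   0.01]
 [ 0.2   0.98 -0.01]
 [-0.01 -0.   -1.  ]] yaw 168.45010759461204 [-0.1  -6.39 -1.81] [-1.07 -0.1  -0.03] 34.532848454090946 [  8.86   5.62 116.68  -0.42  57.39 -69.36]
```

View pics/w38.png

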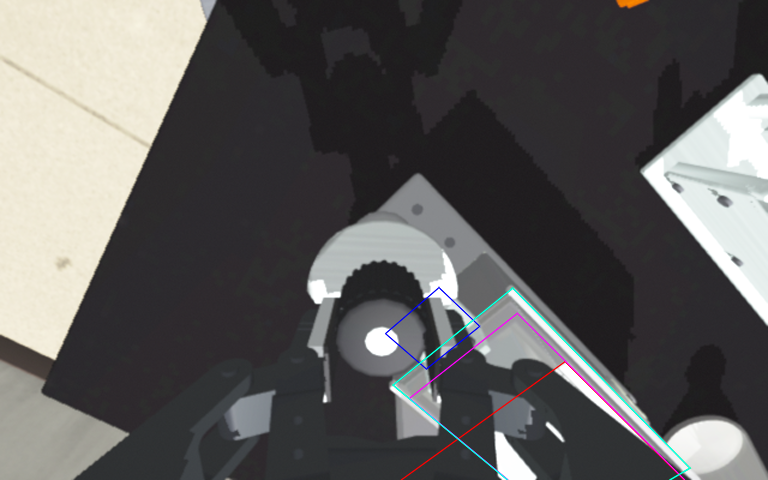

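Emit:
jog_arm(
  increments=[
    [0,0,-0.2,-0.005,0,-0.001,0],
    [0,0,-0.4,-0.007,0,-0.002,0],
    [0,0,-0.6,-0.007,0,-0.003,0],
    [0,0,-0.8,-0.007,0,-0.004,0],
    [0,0,-1,-0.007,0,-0.004,0],
    [0,0,-1,-0.007,0,-0.004,0],
  ],
)

```text
time: 55.58
tcp_pos: [467.0, 140.2, 91.5]
ee_rot: [[-0.552, 0.834, 0.001], [0.834, 0.552, -0.012], [-0.01, -0.006, -1.0]]
contact_force: [1.4, -5.5, -3.1]
finger_gap: 34.8
```

Emit:
jog_arm(
  increments=[
    [0,0,-0.2,0,0,-0.001,0],
    [0,0,-0.4,0,0,-0.002,0],
    [0,0,-0.6,0,0,-0.003,0],
    [0,0,-0.8,0,0,-0.004,0],
    [0,0,-1,0,0,-0.004,0],
    [0,0,-1,0,0,-0.004,0],
  ],
)

```text
time: 56.32
tcp_pos: [465.0, 139.7, 90.6]
ee_rot: [[0.198, 0.98, -0.012], [0.98, -0.198, -0.01], [-0.012, -0.01, -1.0]]
contact_force: [-5.9, -1.9, 2.0]
finger_gap: 34.7
```

```bash
python3 ovc.py w39 578.6 216.5 33.5 62 0 0 640 400 1.2
```

```text
56.325 [465.02 139.74  90.59] 
 [[ 0.2   0.98 -0.01]
 [ 0.98 -0.2  -0.01]
 [-0.01 -0.01 -1.  ]] yaw 78.58867516655476 [-5.9  -1.93  1.96] [-0.24  0.9   0.  ] 34.716738372629614 [  8.73   6.01 116.48  -0.55  58.29  20.44]
```

View pics/w39.png

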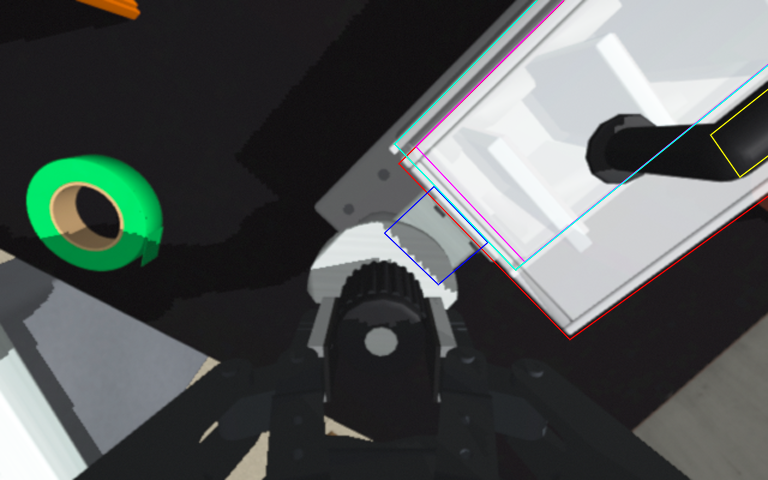

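Emit:
jog_arm(
  increments=[
    [0,0,-0.2,0.004,0.006,-0.001,0],
    [0,0,-0.4,0.004,0.006,-0.002,0],
    [0,0,-0.6,0.004,0.006,-0.003,0],
    [0,0,-0.75,0.004,0.006,-0.003,0],
    [0,0,-0.85,0.004,0.006,-0.004,0],
    [0,0,-0.85,0.004,0.006,-0.004,0],
  ],
)

```text
time: 57.12
tcp_pos: [463.5, 140.7, 89.9]
ee_rot: [[0.76, 0.65, -0.021], [0.65, -0.76, -0.001], [-0.017, -0.013, -1.0]]
contact_force: [-5.8, -2.2, 3.8]
finger_gap: 34.9
```

```bash
python3 ovc.py w40 578.6 216.5 33.5 62 0 0 640 400 1.2
```

```text
57.125 [463.48 140.71  89.9 ] 
 [[ 0.76  0.65 -0.02]
 [ 0.65 -0.76 -0.  ]
 [-0.02 -0.01 -1.  ]] yaw 40.534302050624305 [-5.78 -2.2   3.79] [-0.17  1.08 -0.06] 34.874084429706706 [  8.5    6.15 116.42   0.14  58.65  57.9 ]
```

Emit:
jog_arm(
  increments=[
    [0,0.01,-0.1,0.005,0.003,0,0],
    [0,0.01,-0.2,0.008,0.003,-0.001,0],
    [0,0.01,-0.25,0.008,0.003,-0.001,0],
    [0,0.01,-0.25,0.008,0.003,-0.001,0],
  ],
)

```text
time: 57.68
tcp_pos: [464.1, 141.6, 89.9]
ee_rot: [[0.87, 0.491, -0.031], [0.492, -0.871, 0.004], [-0.025, -0.019, -1.0]]
contact_force: [-5.2, 1.3, 2.1]
finger_gap: 34.5
```

```bash
python3 ovc.py w41 578.6 216.5 33.5 62 0 0 640 400 1.2
```

```text
57.675 [464.08 141.64  89.88] 
 [[ 0.87  0.49 -0.03]
 [ 0.49 -0.87  0.  ]
 [-0.02 -0.02 -1.  ]] yaw 29.454533964769524 [-5.2   1.35  2.13] [0.11 0.71 0.04] 34.535560963766535 [  8.36   6.54 116.     0.58  59.18  68.61]
```

View pics/w41.png

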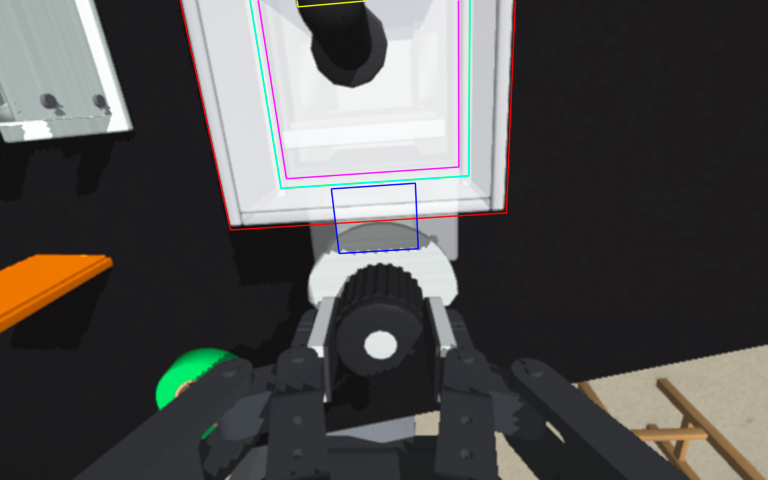

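Emit:
jog_arm(
  increments=[
    [0,-0.04,-0.1,0.005,0,0,0],
    [0,-0.04,-0.2,0.008,0,0,0],
    [0,-0.04,-0.27,0.008,0,0,0],
    [0,-0.04,-0.27,0.008,0,0,0],
  ],
)

```text
time: 58.22
tcp_pos: [462.5, 141.5, 89.8]
ee_rot: [[0.953, 0.302, -0.006], [0.302, -0.953, 0.006], [-0.004, -0.008, -1.0]]
contact_force: [-10.2, -0.4, 6.7]
finger_gap: 34.8
```

```bash
python3 ovc.py w42 578.6 216.5 33.5 62 160 100 320 240 2.5
```

```text
58.225 [462.47 141.53  89.78] 
 [[ 0.95  0.3  -0.01]
 [ 0.3  -0.95  0.01]
 [-0.   -0.01 -1.  ]] yaw 17.607725270979124 [-10.2   -0.39   6.68] [0.05 1.64 0.83] 34.83386593117599 [  8.44   5.47 117.18   0.47  57.64  80.59]
```

View pics/w42.png

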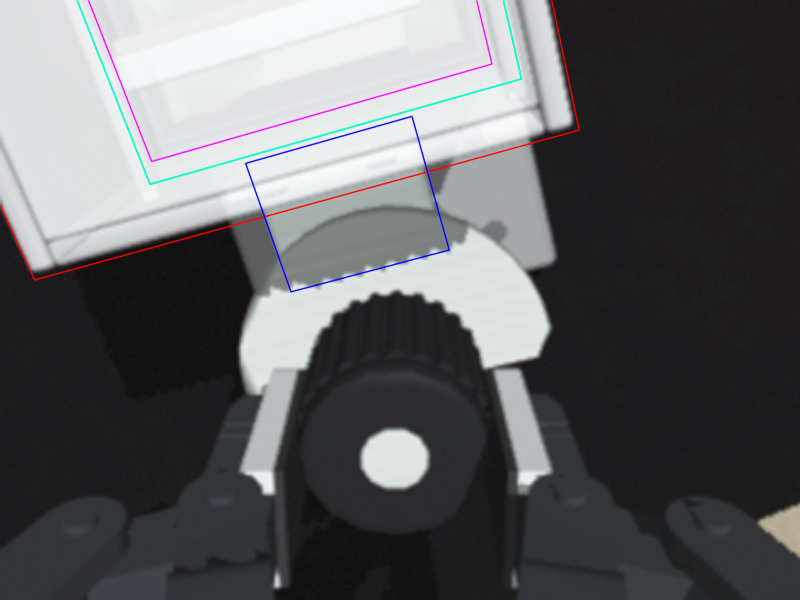

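Emit:
jog_arm(
  increments=[
    [0,0,0,0,0,0,0.65],
    [0,0,0,0.005,0,0,0.65],
    [0,0,0,0.01,0,0,0.65],
    [0,0,0,0.01,0,0.2,0.65],
    [0,0,0,0.01,0,0.4,0.65],
    [0,0,0,0.01,0,0.65,0.65],
    [0,0,0,0.01,0,0.9,0.65],
    [0,0,0,0.01,0,0.9,0.65],
  ],
)

```text
time: 59.28
tcp_pos: [468.4, 142.0, 275.9]
ee_rot: [[0.953, 0.303, 0.007], [0.303, -0.953, 0.008], [0.009, -0.006, -1.0]]
contact_force: [-0.2, -0.6, 0.4]
finger_gap: 55.5
```

```bash
python3 ovc.py w43 578.6 216.5 33.5 62 160 0 320 240 2.5; python3 -c "
from h import *
im=manip.camera('scene');cv2.imwrite('pics/s43.png',big(im,220,100,200,150,4));im=manip.camera('top');cv2.imwrite('pics/t43.png',im)"
```

```text
59.275 [468.42 142.01 275.94] 
 [[ 0.95  0.3   0.01]
 [ 0.3  -0.95  0.01]
 [ 0.01 -0.01 -1.  ]] yaw 17.621961423434104 [-0.15 -0.63  0.39] [-0.02  0.06 -0.02] 55.50961046719936 [  8.4   -6.87 107.72   0.4   78.72  80.7 ]
```

View pics/w43.png

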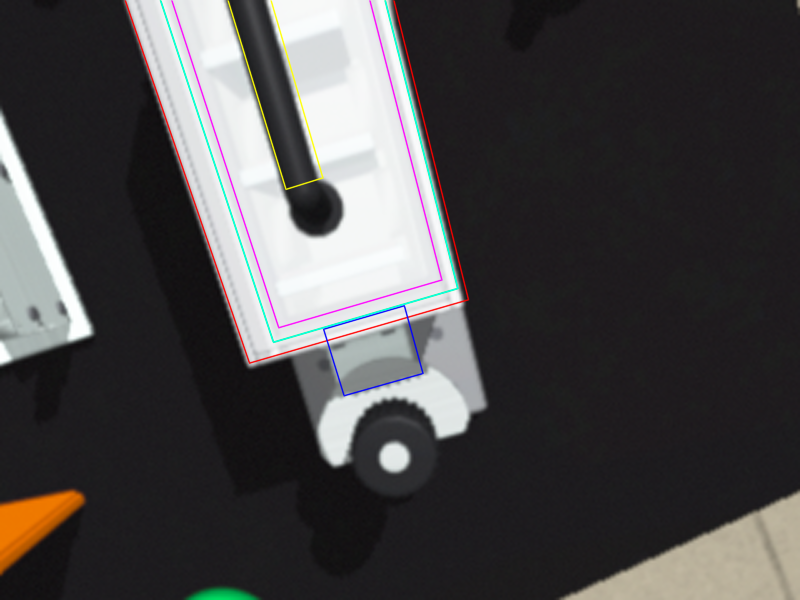

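View pics/s43.png

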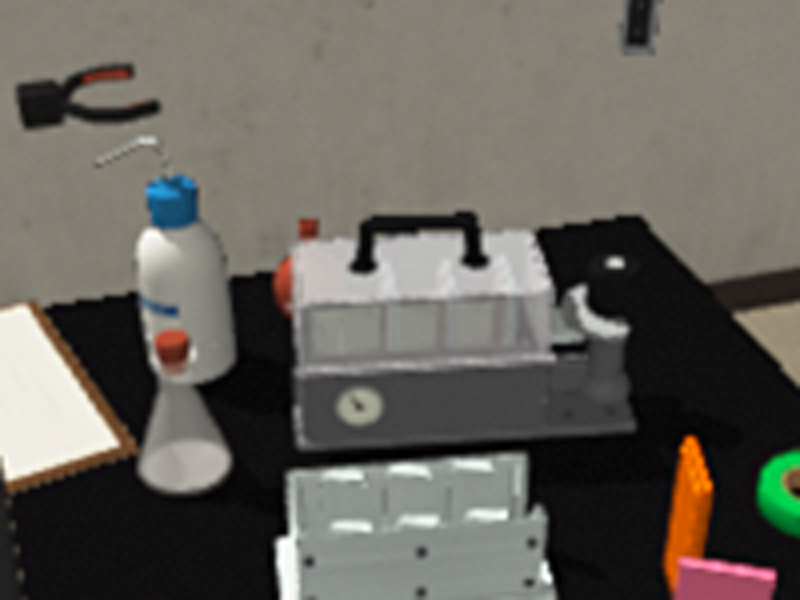

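Emit:
jog_arm(
  increments=[
    [0,0,0.2,-0.005,0,-0.2,0.65],
    [0,0,0.4,-0.01,0,-0.45,0.65],
    [0,0,0.6,-0.012,0,-0.65,0.65],
    [0,0,0.6,-0.012,0,-0.85,0.65],
    [0,0,0.6,-0.012,0,-0.94,0.65],
    [0,0,0.6,-0.012,0,-0.94,0.65],
    [0,0,0.6,-0.012,0,-0.94,0.65],
  ],
)

```text
time: 60.3
tcp_pos: [461.6, 141.3, 80.8]
ee_rot: [[0.712, 0.702, -0.009], [0.702, -0.712, 0.002], [-0.005, -0.008, -1.0]]
contact_force: [0.0, -0.6, 0.2]
finger_gap: 55.4
```

Emit:
jog_arm(
  increments=[
    [0,0,0,0,0,0,0],
    [0,0,0,0,0,0,0],
    [0,0,0,0,0,0,0],
    [0,0,0,0,0,0,0],
    [0,0,0,0,0,0,0],
  ],
  force=40,
)

```text
time: 60.92
tcp_pos: [463.4, 140.9, 82.3]
ee_rot: [[0.712, 0.703, -0.006], [0.703, -0.712, 0.001], [-0.003, -0.005, -1.0]]
contact_force: [1.4, -4.9, 5.7]
finger_gap: 34.9
```

Emit:
jog_arm(
  increments=[
    [0,0,-0.07,0,0,0,0],
    [0,0,-0.14,0,0,0,0],
    [0,0,-0.14,0,0,0,0],
  ],
)

```text
time: 61.3
tcp_pos: [463.7, 141.3, 82.4]
ee_rot: [[0.783, 0.622, -0.004], [0.622, -0.783, 0.002], [-0.002, -0.004, -1.0]]
contact_force: [1.3, 0.1, 0.7]
finger_gap: 35.3
```

```bash
python3 ovc.py w44 578.6 216.5 33.5 62 160 100 320 240 2.5
```

```text
61.3 [463.72 141.27  82.39] 
 [[ 0.78  0.62 -0.  ]
 [ 0.62 -0.78  0.  ]
 [-0.   -0.   -1.  ]] yaw 38.488295529232204 [1.26 0.1  0.68] [-0.05 -0.33  0.72] 35.276026018143334 [  8.54   6.29 117.24   0.19  56.69  59.94]
```

View pics/w44.png

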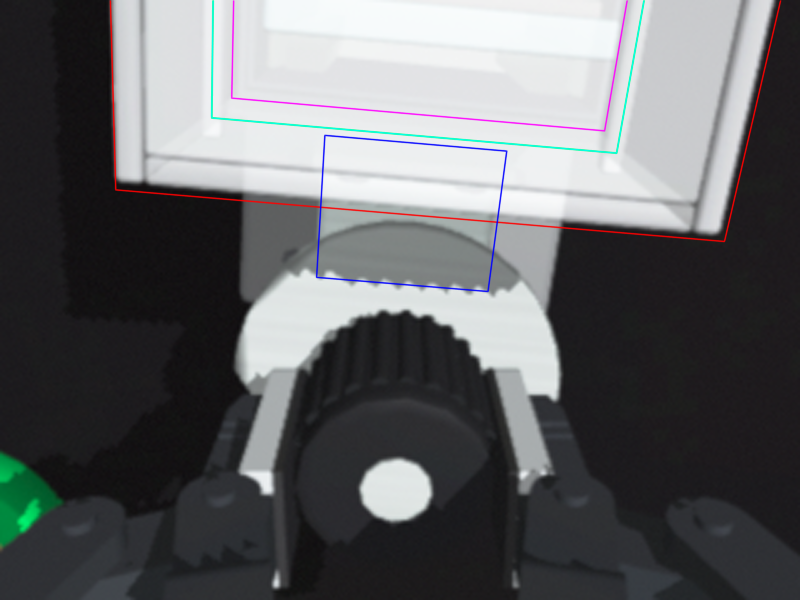

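Emit:
jog_arm(
  increments=[
    [0,0,0,0,0,0,0.65],
    [0,0,0,0,0,0,0.65],
    [0,0,0,0,0,0,0.65],
    [0,0,0,0.005,0,0.2,0.65],
    [0,0,0,0.01,0,0.4,0.65],
    [0,0,0,0.01,0,0.65,0.65],
    [0,0,0,0.01,0,0.9,0.65],
    [0,0,0,0.01,0,0.9,0.65],
  ],
)

```text
time: 62.35
tcp_pos: [468.9, 141.9, 268.1]
ee_rot: [[0.783, 0.622, 0.006], [0.622, -0.783, 0.004], [0.008, 0.001, -1.0]]
contact_force: [-0.2, -0.2, -0.0]
finger_gap: 55.3
```

Emit:
jog_arm(
  increments=[
    [0,0,0,-0.1,-0.2,0.1,0.65],
    [0,0,0,-0.2,-0.5,0.2,0.65],
    [0,0,0,-0.25,-0.8,0.3,0.65],
    [0,0,0,-0.25,-1,0.3,0.65],
    [0,0,0,-0.25,-1,0.3,0.65],
    [0,0,0,-0.25,-1,0.3,0.65],
  ],
)

```text
time: 63.1
tcp_pos: [418.4, -57.7, 326.8]
ee_rot: [[0.783, 0.621, 0.004], [0.621, -0.784, 0.006], [0.007, -0.002, -1.0]]
contact_force: [-0.0, 0.1, -0.4]
finger_gap: 55.7
```

```bash
python3 -c "
from h import *
print(manip.sense()['time'],manip.sense()['tcp_pos'])
im=manip.camera('scene');cv2.imwrite('pics/s45.png',big(im,220,100,200,150,4));im=manip.camera('top');cv2.imwrite('pics/t45.png',big(im,200,80,260,200,3))"
```

```text
63.1 [418.37 -57.67 326.83]
```

View pics/t45.png

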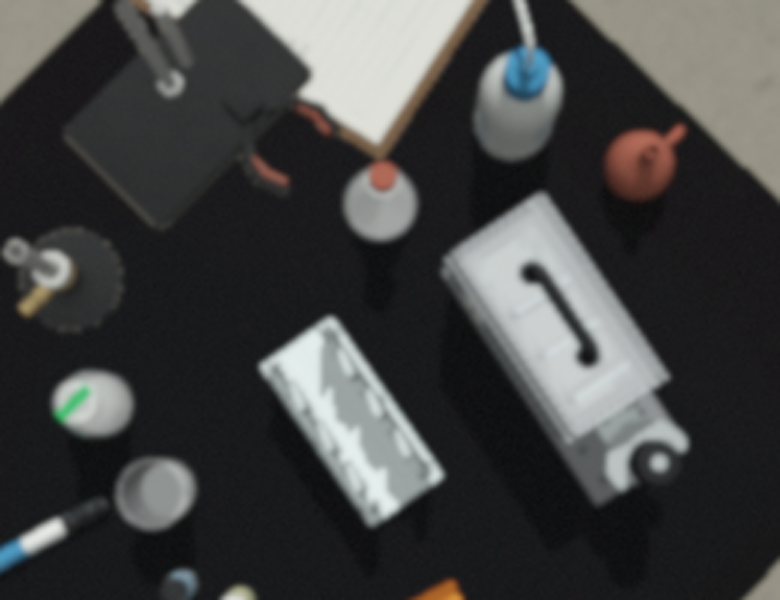

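View pics/s45.png

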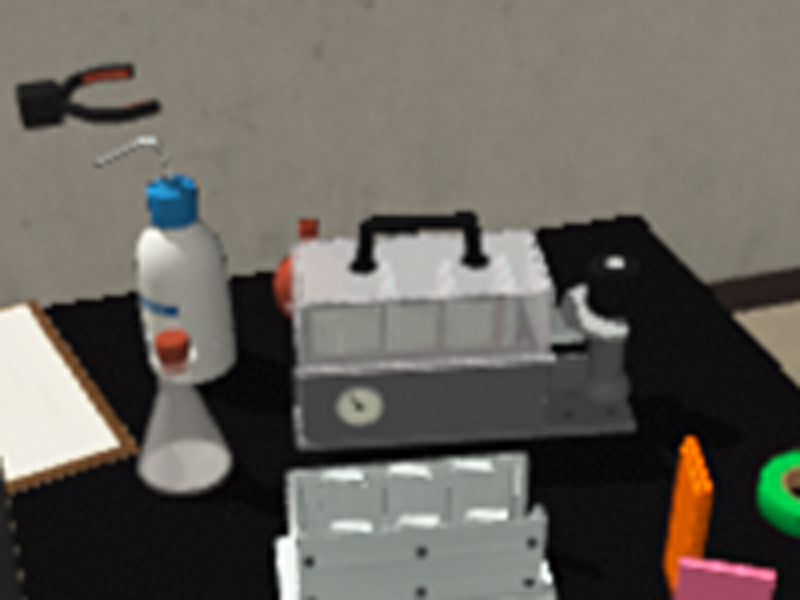

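```bash
python3 -c "
from cell import manip
print(manip.close_job())"
```

```text
the job is handed in; nothing more can be done
None
```

The job is handed in at about 63 s of the 210 s. The rack held three plates, and all three are now standing upright in desiccator slots 0, 1 and 2.

**Sequence:** I undid the screw to its stop and stood the cover upright on the bench. Each plate went down to the slot floor, felt as 5–7 N at touchdown. I then set the cover back with the ear at the screw and screwed the dog home over it.

**Last checks:**
- **Screw:** on re-gripping and turning about 6° clockwise, the torque rose at once to 0.7 N m, so it is at its stop.
- **Pictures:** the cover's outline matched the seated position, the rack was standing empty, and the bystanders around it showed no change. The arm was clear of everything.

**Oddities:**
- **Rack:** it was knocked slightly aside while I was undoing the screw. I measured it again before taking any plates.
- **Screw turns:** tightening took about 18° more turning than the screw's full travel, which I put down to the grip slipping. That is why I made the re-grip check.

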